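# Reload the glaze shaker from the covered carousel

## Robot

A 6-joint arm with a two-finger parallel gripper is mounted at the origin on the work surface. World frame = base frame: x ahead of the robot, y to its left, z up, the work surface at z = 0. Lengths are in m, angles in rad, forces in N, time in s.
With the tool pointing down it reaches from about 0.225 to 0.725 m from the base axis. Payload 3.1 kg.
Tool frame: the origin (TCP) lies midway between the tips of the shut fingers; the grasp point (between the pads) lies 19 mm behind it; z points along the fingers, y is the direction in which the jaws open and shut (so a half turn about z gives the same grasp; the last joint's range is limited). The gripper opens to 85 mm and grips with 20 to 120 N. Pads are 22 mm wide; open, the fingers measure 114 mm over their backs; the gripper's body (76 mm by 85 mm) begins 54 mm behind the grasp point. The pads swing forward as they close: fully open they stand 13 mm farther back than shut.
Start: joints at [1.191, 0.048, 0.099, 1.622, 0, 1.443], TCP at [0.131, 0.508, 0.192] pointing down, gripper open.
Joint ranges: [-2.91, 2.91], [-0.99, 1.94], [-1.21, 1.42], [-2.12, 2.29], [-1.49, 1.47], [-3.14, 3.14]. Speed limits (rad/s): [2.79, 2.79, 3.14, 3.14, 3.14, 3.14].

## Interface

Orientations are given as a rotation vector (axis times angle).
In Python, from workcell import env gives the robot as it stands. The module is installed in compiled form; this text tells all that it offers.
- The arm moves only by the tool servo_tool, never from a script. Its argument "targets" is a list of rows, each an object of numbers: "x", "y", "z": the shift along the tool's x, y, z in m; "ax", "ay", "az": the turn, a rotation vector about the tool's x, y, z in degrees. A call has 1 to 12 rows; each row is the pose to reach, as a shift and turn from the pose measured when the call began, along the tool's axes at that moment; what a row does not reach only later rows make up. A row lasts 1/12 s, in which the tool goes at most 41.7 mm and 7.16 degrees, less where a joint would pass 70% of its speed; a pose out of reach is approached as far as the arm can. A call with a gripper value outside its range is refused whole. "gripper" is the opening, from -1 (shut) to 1 (fully open), set as the call begins (left out, the last holds). The fingers move at their own pace and stop on an object; "squeeze" is the grip in N (left out, the last holds). Time passes only in rows, so rows that repeat a pose let the fingers close. It gives the time, the measured TCP pose, the force and the opening at its end, in the units of the state.
- env.sense(): the state, without advancing time (a new reading comes with each control period).
- env.get_image(name): name is "scene" or "top" or "wrist"; returns a dict with "frame" (400x640x3 uint8, red, green, blue), "range_z" (400x640 float32, m along the optical axis (not along the pixel's ray), 0 where there is no reading), "fov_y" (degrees; the focal length in pixels is half the picture's height over the tangent of half this angle, whatever the lens; pixels are square), "cx", "cy" (the principal point, pixels), "R" (3x3) and "t" (3): a world point X has camera coordinates R X + t; the wrist camera has in their place "T_tool_cam" (4x4, takes a point from camera to tool coordinates, whose origin is the TCP and whose axes are the flange's). Camera axes: x right, y down, z forward; pixel columns grow to the right and rows downward; lengths in m; the calibration is good to about 2 mm. A picture is of the moment at which its call begins: read the wrist's pose just before it.
- env.hand_in(): hands the job in, once; it reports no verdict.
Trained networks look in a picture, given as the dict that the camera call returned (one of the last four; its "shot" number tells which), for a name from the list of things; names that differ only in an ending like _2 or _b are one class to them, and where a whole thing is asked for, a point or a joint stands for the part that bears it (a point fixed in the world has none). Each returns a list of dicts, best first, with "score" (0 to 1); they miss things now and then, are a little off and sometimes report something else, mostly with a low value. They report only what shows in the picture. A call takes as long as a camera call. They do not tell look-alikes from the thing itself.
- env.outline_of(picture, thing): "region" (400x640 bool, what is visible of it) and "extent" ([centre column, centre row, width, height] in pixels, round what is visible of it).
- env.place_of(picture, thing): "location" ([row, column] in pixels: a listed point, or the origin of a listed thing).
The state is a dict: "time_s": time; "joint_pos": joint angles; "qvel": joint speeds; "joint_efforts": joint torques, N m; "position": TCP position; "tool_rot": TCP orientation; "wrist_force": force on the tool from outside, world axes, zero at the start; "moment": the same for the moment, N m; "finger_gap": finger opening in m.
Only numpy, scipy, OpenCV 4.12 (cv2) and the standard library are available. Lean on these libraries where they do the work, as an engineer would, in place of code of your own. Each camera call takes 0.05 s, during which the arm holds its last target. There are 200 camera calls.

## Task

Reload the glaze shaker: every blue-lidded jar in the covered carousel (two or three) must stand upright on the floor of its own pocket of the green cradle, and the one or two orange-lidded jars now in the cradle must go back into the carousel, upright on a bay floor, beside the one that stays there. Turn the carousel by its red bar to bring the right bay to the front opening each time. When the cradle holds just the blue-lidded jars, lower the aluminium keeper plate over its two pins until it rests flush on both shoulders, and let go; leave the pot, dish, bottle and other things on the table alone.

Things in the scene. Friction and masses are not known exactly. Their poses are not given: they have to be found in the camera images.
- stand: fixed carousel stand with a flat clear dust cover; origin on the table on the carousel's axis; its -x axis points out of the front opening. Cover 134 to 139 mm above the table, x -65 to +185, y -200 to +200 mm, on four 12 mm posts at (-50, +-190), (165, +-165). Only what lies beyond x = -65 mm (towards -x) is open from above
- carousel: grey turntable, 344 mm across, turns endlessly either way, stays where left (friction 0.05 N m). Origin on its axis, 30 mm above the table; bay floor 40 mm above the table. Five bays, centres 130 mm from the axis at 0, 72, 144, 216, 288 deg counter-clockwise from its +x, parted by radial walls 38 mm high over the floor; outer lip 25 mm. Its hub is 28 mm in radius, below the cover
- bar (a point): centre of the red turning bar fixed to the carousel, above the cover: 90 mm long (carousel's x), 20 mm wide (its y), 34 mm high, underside 155 mm, top 189 mm above the table. Grip it across its width from above and turn
- blue1: blue-lidded jar, 50 mm diameter, 70 mm tall, about 0.16 kg, white below the lid; origin at the centre of its underside, z up. Starts upright in a bay. Absent in some starts
- blue2: as blue1
- blue3: as blue1
- orange1: orange-lidded jar of the same shape (origin at the centre of its underside); starts in a carousel bay and stays in the carousel
- orange2: orange-lidded jar of the same shape; starts upright in the cradle's pocket1, to be returned to the carousel. Absent in some starts
- cradle: fixed shaker cradle: grey base 100 (x) by 270 (y) by 20 mm, origin at the centre of its underside. Along y three square green pockets, 56 mm inside, 60 mm apart, floor 20 mm, wall tops 45 mm above the table. At y = +-112 mm steel posts, 24 mm diameter, flat tops (shoulders) at 94 mm, each with a brass pin 10 mm thick, 20 mm high, tapered in its top 8 mm
- pocket1 (a point): centre of the floor of the pocket at the cradle's +y end (60 mm from the middle)
- pocket2 (a point): centre of the floor of the middle pocket
- pocket3 (a point): centre of the floor of the pocket at the cradle's -y end
- seat (a point): point midway between the two shoulders at their height: where the keeper's origin lies, axes parallel to the cradle's, when the keeper is seated (either way round)
- keeper: loose aluminium keeper plate 60 (x) by 256 (y) by 8 mm, 0.3 kg, with through holes of 16.5 mm diameter at y = -112 and +112 mm and a black bar handle along y on the middle of its top: 90 mm long, 18 mm wide, from 8 to 42 mm above its underside. Origin at the centre of its underside, z up. Starts flat on the table
- pinch_pot: bystander, leave alone: small terracotta pot, 80 mm across, 55 mm tall; origin at its underside
- spray: bystander, leave alone: white bottle 66 mm diameter, 160 mm tall, to the right; origin at its underside
- dish: bystander, leave alone: small green dish, 84 mm across, 28 mm tall, between carousel and cradle; origin at its underside
- orange3: orange-lidded jar of the same shape; starts upright in the cradle's pocket3, to be returned to the carousel. Absent in some starts
There are look-alikes about, which are no part of the job. What is shaped like the orange3 but pink is not meant. Leave any pink look-alike of the blue1 alone.

How it is judged:
On the way, in this order (a step that is already met when the one before it is completed fails the run):
1. every blue-lidded jar stands upright on the floor of a cradle pocket and every orange-lidded jar upright on a bay floor, released (z of blue1 in the frame of cradle between 0.017 and 0.023 m and x of blue1 in the frame of cradle between -0.012 and 0.012 m and y of blue1 in the frame of cradle between -0.072 and 0.072 m and angle between each of blue1, blue2, blue3, orange1, orange2, orange3's own z axis and vertical below 0.1 rad and z of blue2 in the frame of cradle between 0.017 and 0.023 m and x of blue2 in the frame of cradle between -0.012 and 0.012 m and y of blue2 in the frame of cradle between -0.072 and 0.072 m and z of blue3 in the frame of cradle between 0.017 and 0.023 m and x of blue3 in the frame of cradle between -0.012 and 0.012 m and y of blue3 in the frame of cradle between -0.072 and 0.072 m and horizontal distance between each of orange1, orange2, orange3 and carousel below 0.165 m and height (world z) of orange1 between 0.035 and 0.046 m and height (world z) of orange2 between 0.035 and 0.046 m and height (world z) of orange3 between 0.035 and 0.046 m and contact force between each of blue1, blue2, blue3, orange1, orange2, orange3 and the fingers below 0.1 N), for 0.2 s.
2. the keeper plate rests flush on both shoulders, over both pins (z of keeper in the frame of cradle between 0.091 and 0.097 m and horizontal distance between keeper and seat below 0.008 m and angle between keeper's own z axis and vertical below 0.035 rad and angle between the y axis of keeper and the y axis of cradle, either way round below 0.06 rad), for 0.2 s.
At the end, for the whole second after the job is handed in: Each blue-lidded jar stands upright (6 deg) on a pocket floor (within 3 mm); each orange-lidded jar stands upright on a bay floor of the carousel; the keeper rests flush on both shoulders (3 mm height, 8 mm sideways, 2 deg tilt); all released and at rest (all of step 2 and z of blue1 in the frame of cradle between 0.017 and 0.023 m and x of blue1 in the frame of cradle between -0.012 and 0.012 m and y of blue1 in the frame of cradle between -0.072 and 0.072 m and angle between each of blue1, blue2, blue3, orange1, orange2, orange3's own z axis and vertical below 0.1 rad and z of blue2 in the frame of cradle between 0.017 and 0.023 m and x of blue2 in the frame of cradle between -0.012 and 0.012 m and y of blue2 in the frame of cradle between -0.072 and 0.072 m and z of blue3 in the frame of cradle between 0.017 and 0.023 m and x of blue3 in the frame of cradle between -0.012 and 0.012 m and y of blue3 in the frame of cradle between -0.072 and 0.072 m and linear speed of each of keeper, blue1, blue2, blue3, orange1, orange2, orange3 below 0.02 m/s and horizontal distance between each of orange1, orange2, orange3 and carousel below 0.165 m and height (world z) of orange1 between 0.035 and 0.046 m and height (world z) of orange2 between 0.035 and 0.046 m and height (world z) of orange3 between 0.035 and 0.046 m); the robot touches nothing.
It fails at once if a bystander (terracotta pot, green dish, white bottle) is pushed more than 40 mm (distance of any of pinch_pot, dish, spray from where it was at the start of the episode above 0.04 m).
Of blue1, blue2, blue3 only 2 to 3 are there at a start; the rules pass over those that are not, and their reading is None.
Of orange2, orange3 only 1 to 2 are there at a start; the rules pass over those that are not, and their reading is None.
At some moment in a run one of keeper may be knocked a few centimetres aside while the robot is not near it.
Once in a run the grip may slacken for a moment while it holds something.
It also fails if it takes over 210 s, if anything falls off the work surface, if the arm or the gripper's body presses on something with over 40 N, if the wrist force passes 120 N, or if a joint passes its speed limit or range.

## Working session

There is one attempt and no reset: what is moved stays moved. The work goes in short steps, Python scripts to look and compute and a tool call to move; the robot and the scene stay as the last step left them, time stands still between calls to the robot, and variables do not carry over. Pictures are saved under pics/ and viewed, on a budget of 14 in all, crops included, one or two more only if the job needs it, and the job is handed in when it is done.

Besides the shell and the picture viewer there is one more tool, called after "Request:" as a command line: name --argument value ..., lists and objects as JSON in quotes. servo_tool: Moves the arm, as the interface text tells. Its arguments: {"type":"object","properties":{"targets":{"type":"array"},"gripper":{"type":"number"},"squeeze":{"type":"number"}},"required":["targets"]}

```bash
mkdir -p pics
cat > h.py <<'E'
import numpy as np, cv2
from scipy.spatial.transform import Rotation as Ro
from workcell import env
def pose():
    s=env.sense(); return np.array(s["position"]),Ro.from_rotvec(s["tool_rot"]).as_matrix()
def shot(name):
    p,R=pose(); d=env.get_image(name); d["f"]=200/np.tan(np.radians(d["fov_y"])/2)
    if "R" in d: d["Rw"]=np.array(d["R"]).T; d["tw"]=-d["Rw"]@np.array(d["t"])
    else:
        T=np.array(d["T_tool_cam"]); d["Rw"]=R@T[:3,:3]; d["tw"]=R@T[:3,3]+p
    return d
def save(d,n): cv2.imwrite("pics/"+n,d["frame"][:,:,::-1])
def ray(d,col,row): return d["Rw"]@np.array([(col-d["cx"])/d["f"],(row-d["cy"])/d["f"],1.])
def atz(d,col,row,z):
    r=ray(d,col,row); return d["tw"]+r*(z-d["tw"][2])/r[2]
def px(d,X):
    c=d["Rw"].T@(np.array(X)-d["tw"]); return d["f"]*c[0]/c[2]+d["cx"],d["f"]*c[1]/c[2]+d["cy"]
def cloud(d,mask=None):
    z=d["range_z"]; m=z>0
    if mask is not None: m=m&mask
    v,u=np.nonzero(m); zz=z[v,u]
    P=np.stack([(u-d["cx"])/d["f"]*zz,(v-d["cy"])/d["f"]*zz,zz],1)
    return P@d["Rw"].T+d["tw"],d["frame"][v,u]
def rel(target,yaw=None):
    """shift in tool axes to world target; with tool yaw err (deg) of tool y axis"""
    p,R=pose(); print("shift",np.round(R.T@(np.array(target)-p),4), "tool y ang",np.degrees(np.arctan2(R[1,1],R[0,1])).round(2))
E
cat > a.py <<'E'
from h import *
names="stand carousel bar blue1 orange1 cradle pocket1 pocket2 pocket3 seat keeper pinch_pot spray dish".split()
print(pose())
for c in ["scene","top"]:
    d=shot(c); save(d,c+"0.png"); print(c,d["tw"].round(3),d["Rw"][:,2].round(2),d["f"])
    for n in names:
        for r in env.place_of(d,n)[:4]:
            l=r["location"]; v,u=int(l[0]),int(l[1]); print(n,round(r["score"],2),np.round(l,1),"z0",atz(d,l[1],l[0],0)[:2].round(3))
E
python3 a.py
```

```text
(array([0.13055782, 0.50778014, 0.19090087]), array([[-9.68462963e-01,  2.49156007e-01, -8.78976366e-04],
       [ 2.49157372e-01,  9.68460522e-01, -2.19563619e-03],
       [ 3.04197964e-04, -2.34539577e-03, -9.99997203e-01]]))
scene [ 1.088 -0.555  0.687] [-0.6   0.55 -0.58] 400.81928859421834
stand 0.71 [235.2 389. ] z0 [0.614 0.131]
bar 0.72 [162.  416.4] z0 [0.422 0.502]
bar 0.7 [200.  363.4] z0 [0.459 0.197]
blue1 0.74 [197.8 363.5] z0 [0.451 0.206]
blue1 0.66 [176.5 328.3] z0 [0.295 0.207]
orange1 0.85 [248.6 184.7] z0 [ 0.312 -0.301]
orange1 0.82 [257.3 258.2] z0 [ 0.458 -0.179]
orange1 0.79 [235.8 391.6] z0 [0.62  0.134]
orange1 0.7 [273.5 208.4] z0 [ 0.428 -0.298]
cradle 0.69 [266.3 238.2] z0 [ 0.453 -0.233]
cradle 0.43 [271.1 211.9] z0 [ 0.426 -0.288]
pocket1 0.85 [271.  210.9] z0 [ 0.424 -0.29 ]
pocket1 0.8 [256.5 260.1] z0 [ 0.459 -0.174]
pocket1 0.68 [262.7 234.9] z0 [ 0.437 -0.232]
pocket2 0.85 [271.  210.9] z0 [ 0.424 -0.29 ]
pocket2 0.8 [256.5 260.1] z0 [ 0.459 -0.174]
pocket2 0.68 [262.7 234.9] z0 [ 0.437 -0.232]
pocket3 0.85 [271.  210.9] z0 [ 0.424 -0.29 ]
pocket3 
[... 1052 characters left out ...]
403.3] z0 [ 0.46  -0.299]
pocket1 0.51 [218.1 222.8] z0 [0.516 0.314]
pocket2 0.68 [231.6 386.1] z0 [ 0.462 -0.241]
pocket2 0.66 [227.4 369.7] z0 [ 0.477 -0.186]
pocket2 0.65 [232.2 403.3] z0 [ 0.46  -0.299]
pocket2 0.51 [218.1 222.8] z0 [0.516 0.314]
pocket3 0.68 [231.6 386.1] z0 [ 0.462 -0.241]
pocket3 0.66 [227.4 369.7] z0 [ 0.477 -0.186]
pocket3 0.65 [232.2 403.3] z0 [ 0.46  -0.299]
pocket3 0.51 [218.1 222.8] z0 [0.516 0.314]
seat 0.77 [227.5 391.9] z0 [ 0.476 -0.262]
keeper 0.66 [180.6 359.8] z0 [ 0.641 -0.158]
pinch_pot 0.82 [156.8 312.7] z0 [0.729 0.005]
pinch_pot 0.71 [231.4 386.5] z0 [ 0.463 -0.243]
spray 0.89 [211.8 444.9] z0 [ 0.528 -0.445]
dish 0.94 [235.8 312.4] z0 [0.451 0.008]
```

View pics/top0.png

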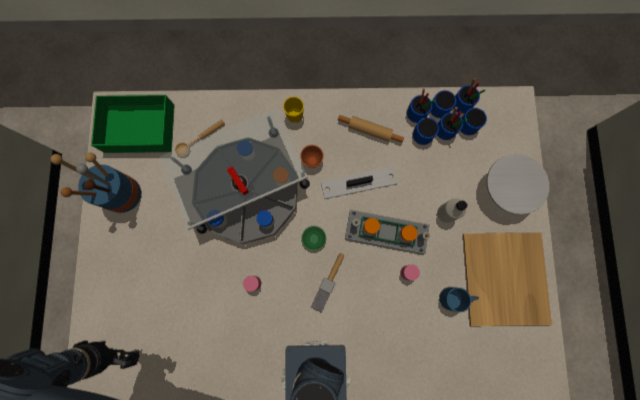

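View pics/scene0.png

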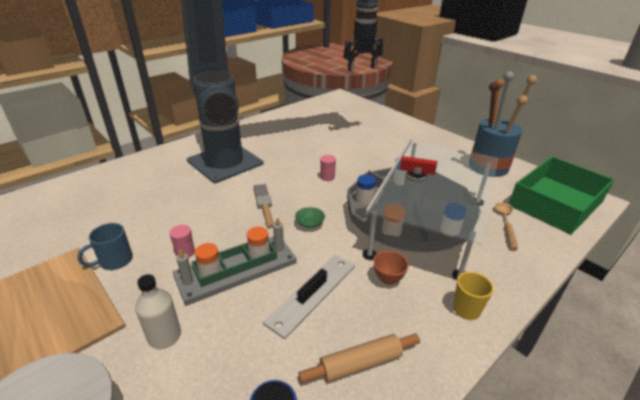

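Top view: the carousel is at (246,190) with blue lids at (265,219), (216,220) and (245,147), and an orange lid at (281,175). The cradle holds orange jars at (372,227) and (409,234), with the middle pocket empty. The keeper is at (359,182) and the pink jars at (251,284) and (411,273). The scene view agrees.

```bash
cat > b.py <<'E'
from h import *
d=shot("top"); im=cv2.cvtColor(d["frame"],cv2.COLOR_RGB2HSV)
def blobs(n,lo,hi,z,mn=25):
    m=cv2.inRange(im,lo,hi); k,l,s,c=cv2.connectedComponentsWithStats(m)
    for i in range(1,k):
        if s[i,4]>=mn: print(n,s[i,4],c[i].round(1),atz(d,*c[i],z)[:2].round(3))
blobs("blue z.11",(100,120,60),(125,255,255),.11)
blobs("orange z.09",(5,150,130),(18,255,255),.09)
m=cv2.inRange(im,(0,180,110),(3,255,255))|cv2.inRange(im,(176,180,110),(180,255,255)); m[:, :200]=0;m[:,270:]=0;m[:140]=0;m[215:]=0
v,u=np.nonzero(m); Q=np.array([atz(d,a,b,.189)[:2] for a,b in zip(u,v)]); c=Q.mean(0); w,V=np.linalg.eigh(np.cov(Q.T)); print("bar",len(u),c.round(3),np.degrees(np.arctan2(V[1,1],V[0,1])).round(1),np.sqrt(w*12).round(3))
for n,z in [("carousel",.03),("bar",.172),("cradle",0),("seat",.094),("keeper",0),("stand",0)]:
    for r in env.place_of(d,n)[:2]:
        l=r["location"]; print(n,round(r["score"],2),atz(d,l[1],l[0],z)[:2].round(3))
for n,z in [("keeper",.008),("cradle",.02)]:
    r=env.outline_of(d,n)[0]; v,u=np.nonzero(r["region"]); Q=np.array([atz(d,a,b,z)[:2] for a,b in zip(u,v)]).astype(np.float32); print(n,r["score"],cv2.minAreaRect(Q))
print(shot("wrist")["T_tool_cam"])
E
python3 b.py
```

```text
blue z.11 60 [463.   97.1] [ 0.893 -0.496]
blue z.11 86 [445.4 104.1] [ 0.869 -0.437]
blue z.11 46 [414.9 109.5] [ 0.852 -0.335]
blue z.11 25 [429.6 109.4] [ 0.851 -0.383]
blue z.11 27 [467.5 111.6] [ 0.842 -0.507]
blue z.11 67 [445.2 123.4] [ 0.802 -0.432]
blue z.11 112 [426.8 129.1] [ 0.783 -0.37 ]
blue z.11 41 [474.4 125.2] [ 0.794 -0.526]
blue z.11 136 [244.1 147.3] [0.73  0.224]
blue z.11 118 [114.3 180.8] [0.624 0.636]
blue z.11 94 [101.4 198.2] [0.568 0.672]
blue z.11 208 [264.2 217.9] [0.498 0.156]
blue z.11 74 [215.9 221.2] [0.489 0.307]
blue z.11 130 [452.5 299.8] [ 0.241 -0.414]
orange z.09 182 [371.7 225.2] [ 0.473 -0.182]
orange z.09 183 [409.1 232.4] [ 0.448 -0.299]
bar 169 [0.603 0.228] -147.1 [0.018 0.087]
carousel 0.55 [0.597 0.225]
bar 0.74 [0.598 0.231]
bar 0.74 [ 0.43 -0.27]
cradle 0.55 [ 0.461 -0.244]
seat 0.83 [ 0.462 -0.244]
seat 0.63 [0.616 0.246]
keeper 0.9 [ 0.638 -0.156]
keeper 0.57 [ 0.523 -0.439]
stand 0.67 [0.612 0.238]
stand 0.38 [0.644 0.273]
keeper 0.56 ((0.6334052085876465, -0.15282875299453735), (0.06740818172693253, 0.25728070735931396), 11.179214477539062)
cradle 0.75 ((0.46074676513671875, -0.24119746685028076), (0.27966731786727905, 0.10558755695819855), 77.55433654785156)
[[-3.23417461e-04 -9.61395700e-01 -2.75169410e-01  7.03464504e-02]
 [ 9.99999138e-01  3.91632321e-05 -1.31216819e-03 -6.17694781e-04]
 [ 1.27228937e-03 -2.75169597e-01  9.61394859e-01 -1.81861450e-01]
 [ 0.00000000e+00  0.00000000e+00  0.00000000e+00  1.00000000e+00]]
```

Request:
servo_tool --targets '[{"z": -0.04}, {"z": -0.08}, {"z": -0.12}, {"z": -0.16}, {"z": -0.16}]' --gripper 1 --squeeze 40

```text
invalid input at $.targets[0]: expected keys x, y, z, ax, ay, az
```

Request:
servo_tool --targets '[{"x": 0, "y": 0, "z": -0.04, "ax": 0, "ay": 0, "az": 0}, {"x": -0.044, "y": -0.025, "z": -0.06, "ax": 0, "ay": 0, "az": -4}, {"x": -0.08, "y": -0.045, "z": -0.06, "ax": 0, "ay": 0, "az": -8}, {"x": -0.116, "y": -0.065, "z": -0.06, "ax": 0, "ay": 0, "az": -12}, {"x": -0.152, "y": -0.085, "z": -0.06, "ax": 0, "ay": 0, "az": -16}, {"x": -0.188, "y": -0.105, "z": -0.06, "ax": 0, "ay": 0, "az": -20}, {"x": -0.224, "y": -0.125, "z": -0.06, "ax": 0, "ay": 0, "az": -24}, {"x": -0.26, "y": -0.145, "z": -0.06, "ax": 0, "ay": 0, "az": -28}, {"x": -0.296, "y": -0.165, "z": -0.06, "ax": 0, "ay": 0, "az": -32}, {"x": -0.33, "y": -0.185, "z": -0.06, "ax": 0, "ay": 0, "az": -34}, {"x": -0.365, "y": -0.205, "z": -0.06, "ax": 0, "ay": 0, "az": -36}, {"x": -0.4, "y": -0.225, "z": -0.06, "ax": 0, "ay": 0, "az": -38}]' --gripper 1 --squeeze 40

```text
time_s: 3.0
position: [0.4607, 0.1917, 0.2524]
tool_rot: [-0.644, 3.074, 0.0]
wrist_force: [1.2, 0.8, -0.3]
finger_gap: 0.0853
```

```bash
cat > w.py <<'E'
from h import *
import sys
d=shot("wrist"); save(d,sys.argv[1]); im=cv2.cvtColor(d["frame"],cv2.COLOR_RGB2HSV)
print(pose()[0].round(4),d["f"])
for n,lo,hi,z in [("blue",(100,120,60),(125,255,255),.11),("orange",(5,150,130),(18,255,255),.11)]:
    m=cv2.inRange(im,lo,hi); k,l,s,c=cv2.connectedComponentsWithStats(m)
    for i in range(1,k):
        if s[i,4]>=400:
            P,_=cloud(d,l==i); zt=np.percentile(P[:,2],90); T=P[abs(P[:,2]-zt)<.004]
            (a,b),rr=cv2.minEnclosingCircle(T[:,:2].astype(np.float32)); print(n,s[i,4],c[i].round(0),"ztop",zt.round(4),"mean",T[:,:2].mean(0).round(4),"circ",round(a,4),round(b,4),round(rr,4))
            rel((a,b,zt-.031))
E
python3 w.py w1.png
```

```text
[0.4663 0.1858 0.251 ] 347.64621314206016
blue 2078 [273. 196.] ztop 0.1108 mean [0.493  0.1537] circ 0.4937 0.154 0.0251
shift [-0.0123 -0.0389  0.1714] tool y ang 113.32
blue 1024 [414. 250.] ztop 0.1106 mean [0.4884 0.305 ] circ 0.4953 0.3085 0.0242
shift [-0.0749  0.1024  0.1707] tool y ang 113.32
```

View pics/w1.png

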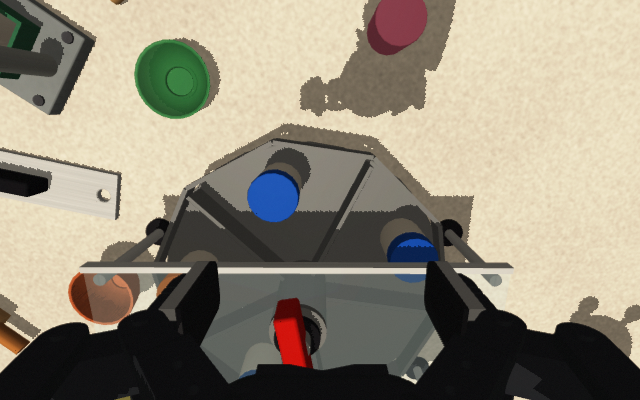

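Front blue jar at (273,196), second at (414,250), red bar at (292,330), cover edge level at row 267. Pick the front jar.

Request:
servo_tool --targets '[{"x": -0.012, "y": -0.039, "z": 0, "ax": 0, "ay": 0, "az": 0}, {"x": -0.012, "y": -0.039, "z": 0.02, "ax": 0, "ay": 0, "az": 0}, {"x": -0.012, "y": -0.039, "z": 0.055, "ax": 0, "ay": 0, "az": 0}, {"x": -0.012, "y": -0.039, "z": 0.09, "ax": 0, "ay": 0, "az": 0}, {"x": -0.012, "y": -0.039, "z": 0.125, "ax": 0, "ay": 0, "az": 0}, {"x": -0.012, "y": -0.039, "z": 0.155, "ax": 0, "ay": 0, "az": 0}, {"x": -0.012, "y": -0.039, "z": 0.175, "ax": 0, "ay": 0, "az": 0}, {"x": -0.012, "y": -0.039, "z": 0.178, "ax": 0, "ay": 0, "az": 0}, {"x": -0.012, "y": -0.039, "z": 0.178, "ax": 0, "ay": 0, "az": 0}, {"x": -0.012, "y": -0.039, "z": 0.178, "ax": 0, "ay": 0, "az": 0}]' --gripper 1

```text
time_s: 3.88
position: [0.4943, 0.154, 0.0746]
tool_rot: [-0.634, 3.072, -0.01]
wrist_force: [1.5, -0.1, -0.0]
finger_gap: 0.0853
```

Request:
servo_tool --targets '[{"x": 0, "y": 0, "z": 0, "ax": 0, "ay": 0, "az": 0}, {"x": 0, "y": 0, "z": 0, "ax": 0, "ay": 0, "az": 0}, {"x": 0, "y": 0, "z": 0, "ax": 0, "ay": 0, "az": 0}, {"x": 0, "y": 0, "z": 0, "ax": 0, "ay": 0, "az": 0}, {"x": 0, "y": 0, "z": 0, "ax": 0, "ay": 0, "az": 0}, {"x": 0, "y": 0, "z": 0, "ax": 0, "ay": 0, "az": 0}, {"x": 0, "y": 0, "z": 0, "ax": 0, "ay": 0, "az": 0}, {"x": 0, "y": 0, "z": 0, "ax": 0, "ay": 0, "az": 0}]' --gripper -1 --squeeze 60

```text
time_s: 4.55
position: [0.4942, 0.154, 0.0745]
tool_rot: [-0.634, 3.072, -0.01]
wrist_force: [-0.1, -0.1, -0.0]
finger_gap: 0.0001
```

```bash
python3 -c "
from h import *
s=env.sense(); print(s['time_s'],s['position'],s['wrist_force'],s['finger_gap']); print(pose()[1].round(4)); rel((.4605,-.2405,.19))"
```

```text
4.55 [0.4942149  0.15397126 0.07450402] [-0.12644975 -0.12402745 -0.02997929] 0.00012290964921334577
[[-0.9183 -0.3959  0.006 ]
 [-0.396   0.9182 -0.0055]
 [-0.0033 -0.0074 -1.    ]]
shift [ 0.1868 -0.3497 -0.1135] tool y ang 113.33
```

```bash
python3 w.py w2.png
```

```text
[0.4942 0.154  0.0745] 347.64621314206016
blue 5249 [322. 241.] ztop 0.1106 mean [0.485  0.1502] circ 0.4938 0.1539 0.0251
shift [ 0.0004  0.     -0.0052] tool y ang 113.32
blue 5554 [593. 357.] ztop 0.1103 mean [0.4888 0.3066] circ 0.4957 0.3096 0.0254
shift [-0.063   0.1423 -0.0057] tool y ang 113.32
```

View pics/w2.png

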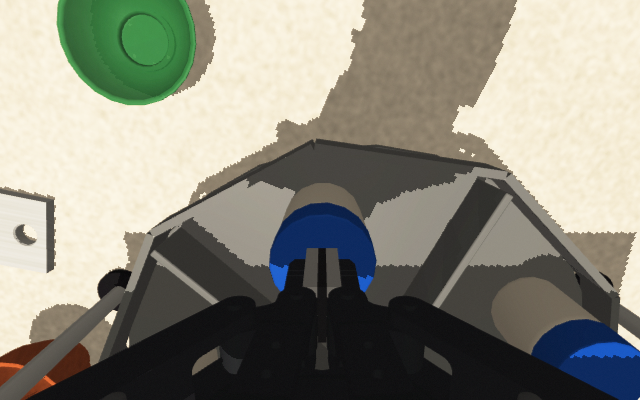

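Run:
```python
from h import *
d=shot("wrist"); p,R=pose()
for u,v in [(322,215),(322,235),(322,246),(310,252),(322,252),(334,260),(322,270),(322,300),(322,340),(280,270),(365,270),(320,190)]:
    z=d["range_z"][v,u]; P=d["tw"]+ray(d,u,v)*z; print(u,v,d["frame"][v,u],P.round(4),"tool",(R.T@(P-p)).round(4))
s=env.sense(); print(s["finger_gap"],s["wrist_force"],s["moment"],s["time_s"])
d=shot("scene"); save({"frame":cv2.resize(d["frame"][120:260,300:500],None,fx=3,fy=3)},"s2.png")
```

```text
322 215 [ 18  47 103] [0.4718 0.1444 0.1105] tool [ 0.0243 -0.0002 -0.0361]
322 235 [15 43 97] [0.4811 0.1484 0.1086] tool [ 0.0141 -0.0002 -0.0342]
322 246 [15 44 98] [0.4857 0.1504 0.1095] tool [ 0.0091 -0.0002 -0.035 ]
310 252 [81 78 72] [0.4854 0.1449 0.1216] tool [ 0.0115 -0.0052 -0.0471]
322 252 [14 14 12] [0.4831 0.1493 0.1224] tool [ 0.0119 -0.0002 -0.048 ]
334 260 [80 77 70] [0.4811 0.1537 0.1302] tool [ 0.0119  0.0045 -0.0558]
322 270 [15 14 13] [0.4829 0.1494 0.1391] tool [ 0.012  -0.0002 -0.0647]
322 300 [22 21 21] [0.4875 0.1515 0.1514] tool [ 0.0069 -0.0002 -0.0769]
322 340 [19 19 19] [0.502  0.1577 0.1516] tool [-0.0089 -0.0002 -0.0771]
280 270 [ 33  99 205] [0.5041 0.1372 0.1102] tool [-0.0026 -0.0196 -0.0356]
365 270 [14 44 96] [0.4883 0.1731 0.1105] tool [-0.0023  0.0196 -0.0362]
320 190 [112 104  88] [0.4724 0.143  0.064 ] tool [ 0.0244 -0.0013  0.0104]
-3.881347420213045e-05 [-0.93167719  0.15067515 -0.01280608] [ 0.03768374  0.04316578 -0.01973223] 4.65
```

View pics/s2.png

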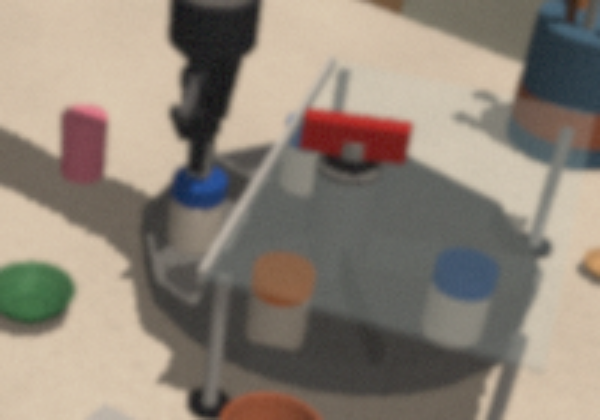

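Request:
servo_tool --targets '[{"x": 0, "y": 0, "z": -0.03, "ax": 0, "ay": 0, "az": 0}, {"x": 0, "y": 0, "z": -0.06, "ax": 0, "ay": 0, "az": 0}, {"x": 0, "y": 0, "z": -0.06, "ax": 0, "ay": 0, "az": 0}, {"x": 0, "y": 0, "z": -0.06, "ax": 0, "ay": 0, "az": 0}]'

```text
time_s: 5.03
position: [0.4958, 0.1546, 0.1372]
tool_rot: [-0.633, 3.067, -0.011]
wrist_force: [0.0, -0.3, -0.1]
finger_gap: -0.0
```

Run:
```python
from h import *
d=shot("wrist"); p,R=pose(); save(d,"w3.png"); print(p)
for v in range(200,300,6):
    for u in (322,312):
        z=d["range_z"][v,u]; P=d["tw"]+ray(d,u,v)*z; print(u,v,d["frame"][v,u],P.round(4),"tool",(R.T@(P-p)).round(4))
```

```text
[0.49458801 0.15446368 0.13536346]
322 200 [15 44 99] [0.4832 0.1488 0.1104] tool [ 0.0128 -0.0005  0.0249]
312 200 [ 40 105 210] [0.4857 0.1431 0.1106] tool [ 0.0128 -0.0067  0.0247]
322 206 [ 35 100 202] [0.4871 0.1504 0.1095] tool [ 0.0086 -0.0005  0.0258]
312 206 [ 38 102 209] [0.4896 0.1447 0.1094] tool [ 0.0086 -0.0068  0.0259]
322 212 [ 37 100 208] [0.4902 0.1518 0.111 ] tool [ 0.0052 -0.0005  0.0243]
312 212 [ 38 102 209] [0.4932 0.1462 0.1096] tool [ 0.0047 -0.0068  0.0258]
322 218 [ 36 101 207] [0.4943 0.1535 0.1097] tool [ 0.0008 -0.0005  0.0257]
312 218 [ 37 103 209] [0.4969 0.1478 0.1094] tool [ 0.0006 -0.0069  0.0261]
322 224 [ 35 100 208] [0.4979 0.1551 0.11  ] tool [-0.0032 -0.0005  0.0254]
312 224 [ 36 101 208] [0.5005 0.1493 0.1099] tool [-0.0032 -0.0069  0.0255]
322 230 [ 35 100 207] [0.5018 0.1568 0.1096] tool [-0.0074 -0.0005  0.0258]
312 230 [ 34 100 208] [0.5043 0.1509 0.1096] tool [-0.0074 -0.0069  0.0258]
322 236 [ 34  99 206] [0.5053 0.1583 0.1102] tool [-0.0112 -0.0005  0.0252]
312 236 [ 35 100 208] [0.5082 0.1525 0.1095] tool [-0.0115 -0.007   0.026 ]
322 
[... 761 characters left out ...]
1502 0.2025] tool [ 0.0106 -0.0005 -0.0672]
312 272 [82 78 73] [0.485  0.1464 0.2046] tool [ 0.0116 -0.0041 -0.0693]
322 278 [17 16 15] [0.4845 0.1502 0.2071] tool [ 0.0106 -0.0005 -0.0718]
312 278 [81 77 72] [0.4854 0.1467 0.2082] tool [ 0.0111 -0.004  -0.0729]
322 284 [17 16 14] [0.484  0.15   0.2123] tool [ 0.0111 -0.0005 -0.077 ]
312 284 [80 76 72] [0.4846 0.1466 0.2138] tool [ 0.0119 -0.0039 -0.0785]
322 290 [19 19 19] [0.4854 0.1506 0.2137] tool [ 0.0096 -0.0005 -0.0784]
312 290 [45 43 41] [0.4844 0.1467 0.2178] tool [ 0.0119 -0.0037 -0.0825]
322 296 [21 21 21] [0.4877 0.1516 0.2133] tool [ 0.007  -0.0005 -0.0779]
312 296 [19 17 20] [0.484  0.1467 0.2221] tool [ 0.0123 -0.0036 -0.0868]
```

View pics/w3.png

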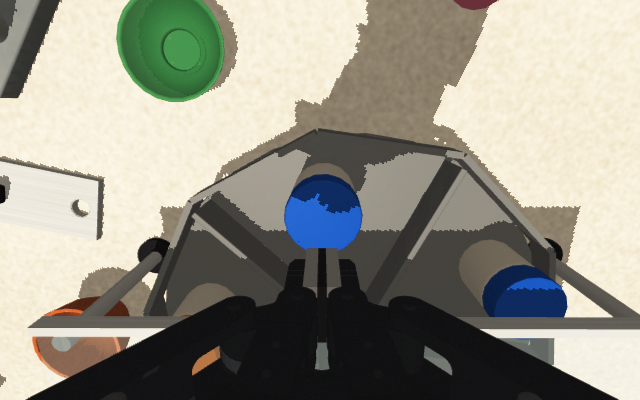

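The shut fingertips actually sit 45 mm behind the reported TCP: in every frame the depth puts them at tool z −0.045. The first grip closed above the lid and touched nothing. The jar stands untouched at (323,215), so I'm grasping 43 mm lower.

Request:
servo_tool --targets '[{"x": 0, "y": 0, "z": 0, "ax": 0, "ay": 0, "az": 0}, {"x": 0, "y": 0, "z": 0, "ax": 0, "ay": 0, "az": 0}, {"x": 0, "y": 0, "z": 0, "ax": 0, "ay": 0, "az": 0}, {"x": 0, "y": 0, "z": 0, "ax": 0, "ay": 0, "az": 0}, {"x": 0, "y": 0, "z": 0.02, "ax": 0, "ay": 0, "az": 0}, {"x": 0, "y": 0, "z": 0.045, "ax": 0, "ay": 0, "az": 0}, {"x": 0, "y": 0, "z": 0.07, "ax": 0, "ay": 0, "az": 0}, {"x": 0, "y": 0, "z": 0.095, "ax": 0, "ay": 0, "az": 0}, {"x": 0, "y": 0, "z": 0.104, "ax": 0, "ay": 0, "az": 0}, {"x": 0, "y": 0, "z": 0.104, "ax": 0, "ay": 0, "az": 0}, {"x": 0, "y": 0, "z": 0.104, "ax": 0, "ay": 0, "az": 0}]' --gripper 1

```text
time_s: 6.0
position: [0.495, 0.1538, 0.0312]
tool_rot: [-0.634, 3.071, -0.01]
wrist_force: [0.3, 0.1, 0.7]
finger_gap: 0.0856
```

Request:
servo_tool --targets '[{"x": 0, "y": 0, "z": 0, "ax": 0, "ay": 0, "az": 0}, {"x": 0, "y": 0, "z": 0, "ax": 0, "ay": 0, "az": 0}, {"x": 0, "y": 0, "z": 0, "ax": 0, "ay": 0, "az": 0}, {"x": 0, "y": 0, "z": 0, "ax": 0, "ay": 0, "az": 0}, {"x": 0, "y": 0, "z": 0, "ax": 0, "ay": 0, "az": 0}, {"x": 0, "y": 0, "z": 0, "ax": 0, "ay": 0, "az": 0}]' --gripper -1 --squeeze 60

```text
time_s: 6.5
position: [0.4969, 0.1542, 0.0335]
tool_rot: [-0.633, 3.067, -0.01]
wrist_force: [0.0, 0.0, 5.8]
finger_gap: 0.0484
```

```bash
python3 -c "
from h import *
s=env.sense(); print(s['time_s'],s['position'],s['wrist_force'],s['finger_gap']); print(pose()[1].round(4)); rel((.4605,-.2405,.17))"
```

```text
6.5 [0.49686854 0.15421351 0.03347313] [9.56577057e-04 3.25267148e-02 5.81710403e+00] 0.04843861093293548
[[-0.9182 -0.3959  0.011 ]
 [-0.3959  0.9183 -0.0044]
 [-0.0084 -0.0085 -0.9999]]
shift [ 0.1885 -0.3492 -0.1352] tool y ang 113.32
```

Gripped (gap 48 mm). Lift and carry towards the cradle.

Request:
servo_tool --targets '[{"x": 0, "y": 0, "z": -0.03, "ax": 0, "ay": 0, "az": 0}, {"x": 0, "y": 0, "z": -0.07, "ax": 0, "ay": 0, "az": 0}, {"x": 0.005, "y": -0.01, "z": -0.105, "ax": 0, "ay": 0, "az": -4}, {"x": 0.02, "y": -0.04, "z": -0.12, "ax": 0, "ay": 0, "az": -10}, {"x": 0.04, "y": -0.075, "z": -0.13, "ax": 0, "ay": 0, "az": -16}, {"x": 0.059, "y": -0.11, "z": -0.135, "ax": 0, "ay": 0, "az": -22}, {"x": 0.078, "y": -0.145, "z": -0.135, "ax": 0, "ay": 0, "az": -28}, {"x": 0.097, "y": -0.18, "z": -0.135, "ax": 0, "ay": 0, "az": -34}, {"x": 0.116, "y": -0.215, "z": -0.135, "ax": 0, "ay": 0, "az": -40}, {"x": 0.135, "y": -0.25, "z": -0.135, "ax": 0, "ay": 0, "az": -46}, {"x": 0.154, "y": -0.285, "z": -0.135, "ax": 0, "ay": 0, "az": -52}, {"x": 0.173, "y": -0.32, "z": -0.135, "ax": 0, "ay": 0, "az": -55}]'

```text
time_s: 7.5
position: [0.4628, -0.2027, 0.1691]
tool_rot: [-1.986, 2.426, -0.014]
wrist_force: [1.0, 0.6, -1.1]
finger_gap: 0.0489
```

Request:
servo_tool --targets '[{"x": 0, "y": 0, "z": 0, "ax": 0, "ay": 0, "az": 0}, {"x": 0, "y": 0, "z": 0, "ax": 0, "ay": 0, "az": 0}]'

```text
time_s: 7.67
position: [0.4616, -0.2047, 0.168]
tool_rot: [-1.981, 2.432, -0.011]
wrist_force: [-0.4, 0.3, -2.6]
finger_gap: 0.049
```

```bash
sed -i 's/s\[i,4\]>=400/s[i,4]>=800/' w.py; python3 w.py w4.png; python3 -c "
from h import *
s=env.sense(); print(s['time_s'],s['position'],s['wrist_force'],s['finger_gap'],np.degrees(s['joint_pos']).round(0)); rel((.4605,-.2405,.0135))"
```

```text
[ 0.462  -0.203   0.1682] 347.64621314206016
blue 15139 [321. 301.] ztop 0.2451 mean [ 0.4598 -0.2081] circ 0.4603 -0.2065 0.0253
shift [ 0.0037  0.0005 -0.046 ] tool y ang 168.43
orange 4204 [318.  62.] ztop 0.091 mean [ 0.4441 -0.3029] circ 0.4442 -0.3025 0.0249
shift [ 0.101  -0.0016  0.1082] tool y ang 168.43
orange 1276 [457. 278.] ztop 0.0198 mean [ 0.3434 -0.0728] circ 0.3423 -0.0738 0.0477
shift [-0.1025  0.1447  0.1782] tool y ang 168.43
7.7167 [ 0.46196423 -0.20301504  0.16818381] [-0.5786188  -0.0947172  -1.91185047] 0.0487336112141731 [ -31.   -1.   -1.   90.    0. -110.]
shift [ 0.037  -0.0047  0.1547] tool y ang 168.43
```

View pics/w4.png

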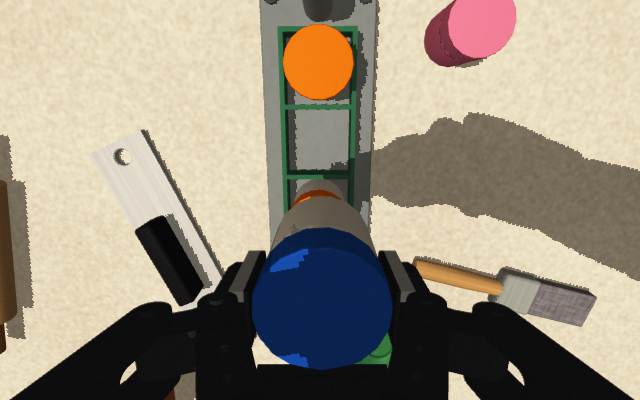

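```bash
cat > cr.py <<'E'
from h import *
d=shot("wrist"); im=cv2.cvtColor(d["frame"],cv2.COLOR_RGB2HSV); m=cv2.inRange(im,(60,90,30),(90,255,255))>0
P,_=cloud(d,m); P=P[(abs(P[:,2]-.045)<.004)&(np.hypot(P[:,0]-.46,P[:,1]+.24)<.15)]
c=np.array([.4605,-.2405]); best=None
for a in np.arange(74,83,.25):
    y=np.array([np.cos(np.radians(a)),np.sin(np.radians(a))]); x=np.array([y[1],-y[0]]); X=(P[:,:2]-c)@x
    h=np.histogram(X,np.arange(-.06,.06,.002))[0]; s=(h.astype(float)**2).sum()
    if best is None or s>best[0]: best=(s,a,x,y)
_,a,x,y=best; X=(P[:,:2]-c)@x; Y=(P[:,:2]-c)@y; print("ang",a,len(P))
for lo,hi in ((-.04,-.02),(.02,.04)):
    s=(X>lo)&(X<hi); print("side x",np.median(X[s]).round(4),s.sum(), np.percentile(X[s],[5,95]).round(4))
s=abs(X)<.022; h,e=np.histogram(Y[s],np.arange(-.11,.11,.002)); print([(round(e[i]+.001,3),int(h[i])) for i in range(len(h)) if h[i]>5])
np.save("cr.npy",[a])
E
python3 cr.py
```

```text
ang 78.25 2500
side x -0.0317 1015 [-0.0339 -0.0229]
side x 0.0272 991 [0.0229 0.0293]
[(np.float64(-0.095), 60), (np.float64(-0.093), 39), (np.float64(-0.037), 9), (np.float64(-0.035), 104), (np.float64(-0.033), 105), (np.float64(0.023), 48), (np.float64(0.025), 105), (np.float64(0.027), 93)]
```

```bash
python3 -c "
from h import *
rel((.4585,-.2409,.0140)); rel((.4585,-.2409,.060)); print(pose()[1].round(4))"
```

```text
shift [ 0.0388 -0.0025  0.1545] tool y ang 168.55
shift [ 0.0388 -0.003   0.1085] tool y ang 168.55
[[-0.1985 -0.9801  0.009 ]
 [-0.9801  0.1985 -0.0019]
 [ 0.     -0.0092 -1.    ]]
```

Request:
servo_tool --targets '[{"x": 0.02, "y": -0.002, "z": 0.0, "ax": 0, "ay": 0, "az": 0}, {"x": 0.039, "y": -0.003, "z": 0.01, "ax": -0.5, "ay": 0, "az": 0}, {"x": 0.039, "y": -0.003, "z": 0.04, "ax": -0.5, "ay": 0, "az": 0}, {"x": 0.039, "y": -0.003, "z": 0.07, "ax": -0.5, "ay": 0, "az": 0}, {"x": 0.039, "y": -0.003, "z": 0.1, "ax": -0.5, "ay": 0, "az": 0}, {"x": 0.039, "y": -0.003, "z": 0.112, "ax": -0.5, "ay": 0, "az": 0}, {"x": 0.039, "y": -0.003, "z": 0.122, "ax": -0.5, "ay": 0, "az": 0}, {"x": 0.039, "y": -0.003, "z": 0.132, "ax": -0.5, "ay": 0, "az": 0}, {"x": 0.039, "y": -0.003, "z": 0.142, "ax": -0.5, "ay": 0, "az": 0}, {"x": 0.039, "y": -0.003, "z": 0.15, "ax": -0.5, "ay": 0, "az": 0}, {"x": 0.039, "y": -0.003, "z": 0.153, "ax": -0.5, "ay": 0, "az": 0}, {"x": 0.039, "y": -0.003, "z": 0.153, "ax": -0.5, "ay": 0, "az": 0}]'

```text
time_s: 8.77
position: [0.4588, -0.241, 0.0152]
tool_rot: [-1.989, 2.432, 0.0]
wrist_force: [-0.1, 0.2, -2.0]
finger_gap: 0.0489
```

```bash
python3 -c "
from h import *
s=env.sense(); print(s['time_s'],s['position'],s['wrist_force'],s['finger_gap']); rel((.4585,-.2409,.0140));print(pose()[1][:,2])"; python3 w.py w5.png
```

```text
8.7667 [ 0.45875111 -0.24102922  0.01515356] [-0.06145226  0.18442901 -2.04795857] 0.04886468940421593
shift [-0.0001  0.0003  0.0012] tool y ang 168.55
[-4.26290986e-05  2.71203620e-04 -9.99999962e-01]
[ 0.4591 -0.2413  0.0158] 347.64621314206016
blue 15351 [321. 301.] ztop 0.0923 mean [ 0.4576 -0.2447] circ 0.4579 -0.2429 0.0252
shift [ 0.0017  0.0008 -0.0455] tool y ang 168.55
orange 21046 [326. 126.] ztop 0.0909 mean [ 0.4441 -0.3036] circ 0.4445 -0.3025 0.0251
shift [ 0.0629  0.0021 -0.0441] tool y ang 168.55
```

Request:
servo_tool --targets '[{"x": 0, "y": 0, "z": 0, "ax": 0, "ay": 0, "az": 0}, {"x": 0, "y": 0, "z": 0, "ax": 0, "ay": 0, "az": 0}, {"x": 0, "y": 0, "z": 0, "ax": 0, "ay": 0, "az": 0}, {"x": 0, "y": 0, "z": 0, "ax": 0, "ay": 0, "az": 0}, {"x": 0, "y": 0, "z": -0.02, "ax": 0, "ay": 0, "az": 0}, {"x": 0, "y": 0, "z": -0.05, "ax": 0, "ay": 0, "az": 0}, {"x": -0.03, "y": 0, "z": -0.08, "ax": 0, "ay": 0, "az": 0}, {"x": -0.058, "y": 0, "z": -0.08, "ax": 0, "ay": 0, "az": 0}, {"x": -0.058, "y": 0, "z": -0.08, "ax": 0, "ay": 0, "az": 0}, {"x": -0.058, "y": 0, "z": -0.08, "ax": 0, "ay": 0, "az": 0}]' --gripper 1

```text
time_s: 9.65
position: [0.4714, -0.1839, 0.0969]
tool_rot: [-1.991, 2.429, -0.005]
wrist_force: [-0.0, 0.2, -0.7]
finger_gap: 0.0852
```

```bash
python3 w.py w6.png; python3 -c "
from h import *
rel((.4695,-.1857,.0125))"
```

```text
[ 0.4707 -0.1844  0.096 ] 347.64621314206016
blue 6922 [323. 122.] ztop 0.0909 mean [ 0.4579 -0.2442] circ 0.458 -0.2434 0.025
shift [0.0603 0.0009 0.0362] tool y ang 168.61
orange 3977 [327.  21.] ztop 0.091 mean [ 0.4465 -0.2914] circ 0.4445 -0.2998 0.0246
shift [0.1183 0.0029 0.0361] tool y ang 168.61
orange 1162 [514. 300.] ztop 0.0198 mean [ 0.3287 -0.0659] circ 0.3296 -0.0693 0.0355
shift [-0.085   0.1612  0.1069] tool y ang 168.61
shift [0.0014 0.0011 0.0835] tool y ang 168.61
```

Request:
servo_tool --targets '[{"x": 0.001, "y": 0.001, "z": 0.03, "ax": 0, "ay": 0, "az": 0}, {"x": 0.001, "y": 0.001, "z": 0.06, "ax": 0, "ay": 0, "az": 0}, {"x": 0.001, "y": 0.001, "z": 0.08, "ax": 0, "ay": 0, "az": 0}, {"x": 0.001, "y": 0.001, "z": 0.084, "ax": 0, "ay": 0, "az": 0}, {"x": 0.001, "y": 0.001, "z": 0.084, "ax": 0, "ay": 0, "az": 0}, {"x": 0.001, "y": 0.001, "z": 0.084, "ax": 0, "ay": 0, "az": 0}]'

```text
time_s: 10.2
position: [0.4695, -0.186, 0.0122]
tool_rot: [1.989, -2.432, 0.002]
wrist_force: [0.2, -0.1, 0.5]
finger_gap: 0.0855
```

Request:
servo_tool --targets '[{"x": 0, "y": 0, "z": 0, "ax": 0, "ay": 0, "az": 0}, {"x": 0, "y": 0, "z": 0, "ax": 0, "ay": 0, "az": 0}, {"x": 0, "y": 0, "z": 0, "ax": 0, "ay": 0, "az": 0}, {"x": 0, "y": 0, "z": 0, "ax": 0, "ay": 0, "az": 0}, {"x": 0, "y": 0, "z": 0, "ax": 0, "ay": 0, "az": 0}, {"x": 0, "y": 0, "z": -0.03, "ax": 0, "ay": 0, "az": 0}, {"x": 0, "y": 0, "z": -0.07, "ax": 0, "ay": 0, "az": 0}, {"x": 0, "y": 0, "z": -0.11, "ax": 0, "ay": 0, "az": 0}, {"x": 0, "y": 0, "z": -0.14, "ax": 0, "ay": 0, "az": 0}, {"x": 0, "y": 0, "z": -0.14, "ax": 0, "ay": 0, "az": 0}]' --gripper -1

```text
time_s: 11.03
position: [0.4733, -0.1878, 0.1602]
tool_rot: [-1.986, 2.428, -0.022]
wrist_force: [1.1, -0.4, -0.6]
finger_gap: 0.0487
```

```bash
sed -i 's/(5,150,130)/(5,150,60)/' w.py; python3 w.py w7.png; python3 -c "
from h import *
rel((.4938,.154,.16)); print(pose()[1].round(3))"
```

```text
[ 0.4721 -0.1872  0.1568] 347.64621314206016
blue 3896 [328. 124.] ztop 0.0909 mean [ 0.4578 -0.2441] circ 0.4579 -0.2436 0.025
shift [0.0577 0.0036 0.0971] tool y ang 168.57
orange 4592 [331.  34.] ztop 0.091 mean [ 0.4445 -0.3012] circ 0.4442 -0.3024 0.025
shift [0.1182 0.0055 0.0972] tool y ang 168.57
orange 1423 [  5. 248.] ztop 0.0259 mean [ 0.8115 -0.1613] circ 0.8051 -0.1779 0.0581
shift [-0.0757 -0.3229  0.1648] tool y ang 168.57
orange 15100 [322. 304.] ztop 0.2366 mean [ 0.4716 -0.1887] circ 0.472 -0.1863 0.0252
shift [-0.0007 -0.0002 -0.0488] tool y ang 168.57
orange 1613 [469. 266.] ztop 0.0198 mean [ 0.3447 -0.073 ] circ 0.3431 -0.072 0.0487
shift [-0.0879  0.1509  0.1662] tool y ang 168.57
shift [-0.3387  0.0463 -0.0049] tool y ang 168.57
[[-0.198 -0.98   0.009]
 [-0.98   0.198 -0.005]
 [ 0.004 -0.01  -1.   ]]
```

Request:
servo_tool --targets '[{"x": -0.025, "y": 0.003, "z": -0.004, "ax": 0, "ay": 0, "az": 4}, {"x": -0.06, "y": 0.008, "z": -0.005, "ax": 0, "ay": 0, "az": 10}, {"x": -0.097, "y": 0.013, "z": -0.005, "ax": 0, "ay": 0, "az": 16}, {"x": -0.134, "y": 0.018, "z": -0.005, "ax": 0, "ay": 0, "az": 22}, {"x": -0.171, "y": 0.023, "z": -0.005, "ax": 0, "ay": 0, "az": 28}, {"x": -0.208, "y": 0.028, "z": -0.005, "ax": 0, "ay": 0, "az": 34}, {"x": -0.245, "y": 0.033, "z": -0.005, "ax": 0, "ay": 0, "az": 40}, {"x": -0.28, "y": 0.038, "z": -0.005, "ax": 0, "ay": 0, "az": 46}, {"x": -0.315, "y": 0.043, "z": -0.005, "ax": 0, "ay": 0, "az": 52}, {"x": -0.339, "y": 0.046, "z": -0.005, "ax": -0.5, "ay": 0, "az": 55}, {"x": -0.339, "y": 0.046, "z": -0.005, "ax": -0.5, "ay": 0, "az": 55}, {"x": -0.339, "y": 0.046, "z": -0.005, "ax": -0.5, "ay": 0, "az": 55}]'

```text
time_s: 12.08
position: [0.4927, 0.1551, 0.1577]
tool_rot: [0.647, -3.072, 0.002]
wrist_force: [-0.3, -0.1, -1.6]
finger_gap: 0.0488
```

```bash
python3 w.py w8.png; python3 -c "
from h import *
rel((.4938,.154,.031)); print(pose()[1].round(3),env.sense()['finger_gap'])"
```

```text
[0.4929 0.1541 0.1581] 347.64621314206016
blue 2802 [504. 283.] ztop 0.1104 mean [0.4899 0.3052] circ 0.4972 0.309 0.025
shift [-0.0663  0.1402  0.0784] tool y ang 113.67
orange 15215 [322. 304.] ztop 0.2341 mean [0.4915 0.1542] circ 0.4937 0.1555 0.0257
shift [-0.0012  0.001  -0.045 ] tool y ang 113.67
shift [-0.001  -0.0003  0.1271] tool y ang 113.67
[[-0.916 -0.402 -0.002]
 [-0.402  0.916 -0.002]
 [ 0.002 -0.001 -1.   ]] 0.048606161547053675
```

Request:
servo_tool --targets '[{"x": 0, "y": 0, "z": 0.035, "ax": 0, "ay": 0, "az": 0}, {"x": 0, "y": 0, "z": 0.07, "ax": 0, "ay": 0, "az": 0}, {"x": 0, "y": 0, "z": 0.1, "ax": 0, "ay": 0, "az": 0}, {"x": 0, "y": 0, "z": 0.115, "ax": 0, "ay": 0, "az": 0}, {"x": 0, "y": 0, "z": 0.12, "ax": 0, "ay": 0, "az": 0}, {"x": 0, "y": 0, "z": 0.122, "ax": 0, "ay": 0, "az": 0}, {"x": 0, "y": 0, "z": 0.123, "ax": 0, "ay": 0, "az": 0}, {"x": 0, "y": 0, "z": 0.123, "ax": 0, "ay": 0, "az": 0}]'

```text
time_s: 12.8
position: [0.4934, 0.1532, 0.0355]
tool_rot: [0.643, -3.074, 0.002]
wrist_force: [0.0, 0.0, -2.2]
finger_gap: 0.0487
```

Request:
servo_tool --targets '[{"x": 0, "y": 0, "z": 0, "ax": 0, "ay": 0, "az": 0}, {"x": 0, "y": 0, "z": 0, "ax": 0, "ay": 0, "az": 0}, {"x": 0, "y": 0, "z": 0, "ax": 0, "ay": 0, "az": 0}, {"x": 0, "y": 0, "z": 0, "ax": 0, "ay": 0, "az": 0}, {"x": 0, "y": 0, "z": -0.02, "ax": 0, "ay": 0, "az": 0}, {"x": 0, "y": 0, "z": -0.05, "ax": 0, "ay": 0, "az": 0}, {"x": 0, "y": 0, "z": -0.09, "ax": 0, "ay": 0, "az": 0}, {"x": 0, "y": 0, "z": -0.13, "ax": 0, "ay": 0, "az": 0}, {"x": 0, "y": 0, "z": -0.17, "ax": 0, "ay": 0, "az": 0}, {"x": 0, "y": 0, "z": -0.19, "ax": 0, "ay": 0, "az": 0}, {"x": 0, "y": 0, "z": -0.19, "ax": 0, "ay": 0, "az": 0}, {"x": 0, "y": 0, "z": -0.19, "ax": 0, "ay": 0, "az": 0}]' --gripper 1

```text
time_s: 13.8
position: [0.4948, 0.1539, 0.2278]
tool_rot: [-0.642, 3.071, -0.002]
wrist_force: [0.8, -0.2, -0.9]
finger_gap: 0.0856
```

```bash
cat > bar.py <<'E'
from h import *
d=shot("wrist"); im=cv2.cvtColor(d["frame"],cv2.COLOR_RGB2HSV); print(pose()[0].round(4))
m=cv2.inRange(im,(0,180,90),(4,255,255))|cv2.inRange(im,(176,180,90),(180,255,255))
P,_=cloud(d,m>0); z=P[:,2]; T=P[abs(z-.189)<.004]; print(len(T))
c,s,a=cv2.minAreaRect(T[:,:2].astype(np.float32)); w,V=np.linalg.eigh(np.cov(T[:,:2].T)); print("bar rect",np.round(c,4),np.round(s,4),a,"pca ang",np.degrees(np.arctan2(V[1,1],V[0,1])).round(1))
for l in (70,200): rel((*c,.112))
E
python3 w.py w9.png; python3 bar.py
```

```text
[0.4937 0.1537 0.2257] 347.64621314206016
blue 1454 [471. 242.] ztop 0.1106 mean [0.4881 0.304 ] circ 0.4951 0.3078 0.0245
shift [-0.063   0.1409  0.1459] tool y ang 113.62
orange 2523 [322. 185.] ztop 0.1108 mean [0.4938 0.1531] circ 0.4945 0.1534 0.025
shift [-0.0006 -0.0003  0.1459] tool y ang 113.62
orange 1230 [110. 294.] ztop 0.0547 mean [ 0.7259 -0.0208] circ 0.7174 -0.0094 0.0368
shift [-0.1396 -0.2387  0.2022] tool y ang 113.62
orange 856 [229. 296.] ztop 0.1398 mean [0.6112 0.115 ] circ 0.6135 0.109 0.0221
shift [-0.0918 -0.0887  0.117 ] tool y ang 113.62
orange 1058 [ 14. 324.] ztop 0.0359 mean [ 0.8341 -0.1292] circ 0.8367 -0.1229 0.0262
shift [-0.2034 -0.3904  0.2212] tool y ang 113.62
[0.493  0.1535 0.2243]
1132
bar rect [0.5774 0.2118] [0.0385 0.0196] 33.8690185546875 pca ang -145.1
shift [-0.101   0.0196  0.112 ] tool y ang 113.62
shift [-0.101   0.0196  0.112 ] tool y ang 113.62
```

View pics/w9.png

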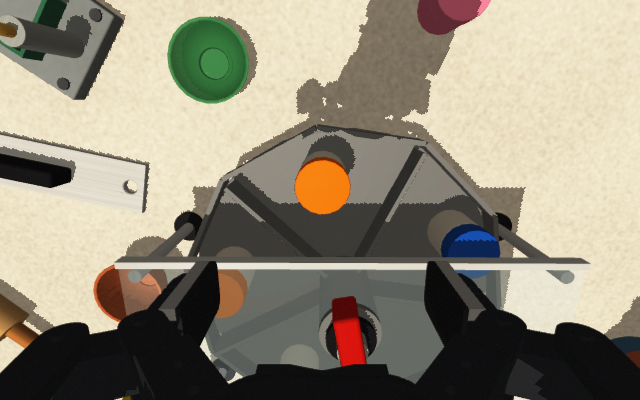

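Orange stands in the front bay at (323,185), the next blue at (471,242), the bar's near end at (347,310). Grip the bar.

Request:
servo_tool --targets '[{"x": -0.04, "y": 0.007, "z": 0, "ax": 0, "ay": 0, "az": -4}, {"x": -0.08, "y": 0.015, "z": 0, "ax": 0, "ay": 0, "az": -8}, {"x": -0.118, "y": 0.022, "z": 0, "ax": 0, "ay": 0, "az": -11}, {"x": -0.126, "y": 0.0235, "z": 0.01, "ax": 0, "ay": 0, "az": -11}, {"x": -0.126, "y": 0.0235, "z": 0.04, "ax": 0, "ay": 0, "az": -11}, {"x": -0.126, "y": 0.0235, "z": 0.07, "ax": 0, "ay": 0, "az": -11}, {"x": -0.126, "y": 0.0235, "z": 0.1, "ax": 0, "ay": 0, "az": -11}, {"x": -0.126, "y": 0.0235, "z": 0.115, "ax": 0, "ay": 0, "az": -11}, {"x": -0.126, "y": 0.0235, "z": 0.115, "ax": 0, "ay": 0, "az": -11}, {"x": -0.126, "y": 0.0235, "z": 0.115, "ax": 0, "ay": 0, "az": -11}]' --gripper 1

```text
time_s: 14.73
position: [0.5962, 0.2246, 0.1056]
tool_rot: [0.932, -2.991, 0.001]
wrist_force: [0.0, 0.7, 0.4]
finger_gap: 0.0853
```

Request:
servo_tool --targets '[{"x": 0, "y": 0, "z": 0, "ax": 0, "ay": 0, "az": 0}, {"x": 0, "y": 0, "z": 0, "ax": 0, "ay": 0, "az": 0}, {"x": 0, "y": 0, "z": 0, "ax": 0, "ay": 0, "az": 0}, {"x": 0, "y": 0, "z": 0, "ax": 0, "ay": 0, "az": 0}, {"x": 0, "y": 0, "z": 0, "ax": 0, "ay": 0, "az": 0}, {"x": 0, "y": 0, "z": 0, "ax": 0, "ay": 0, "az": 0}, {"x": 0, "y": 0, "z": 0, "ax": 0, "ay": 0, "az": 0}, {"x": 0, "y": 0, "z": 0, "ax": 0, "ay": 0, "az": 0}]' --gripper -1 --squeeze 30

```text
time_s: 15.4
position: [0.5968, 0.2251, 0.1069]
tool_rot: [0.933, -2.992, 0.001]
wrist_force: [-0.4, 1.0, 3.8]
finger_gap: 0.0199
```

```bash
python3 -c "
from h import *
s=env.sense(); print(s['time_s'],s['position'],s['wrist_force'],s['moment'],s['finger_gap'],np.degrees(s['joint_pos']).round(0)); rel((.599,.2255,.11))"
```

```text
15.4 [0.59675981 0.22506086 0.10687884] [-0.41592752  0.96917349  3.77503902] [ 0.17730228  0.09965174 -0.06503663] 0.01987685015594181 [ 15.  20.  16.  86.  -0. -20.]
shift [-0.0021 -0.0009 -0.0031] tool y ang 124.62
```

Request:
servo_tool --targets '[{"x": 0, "y": 0, "z": 0, "ax": 0, "ay": 0, "az": -2}, {"x": 0, "y": 0, "z": 0, "ax": 0, "ay": 0, "az": -6}, {"x": 0, "y": 0, "z": 0, "ax": 0, "ay": 0, "az": -11}, {"x": 0, "y": 0, "z": 0, "ax": 0, "ay": 0, "az": -17}, {"x": 0, "y": 0, "z": 0, "ax": 0, "ay": 0, "az": -23.5}, {"x": 0, "y": 0, "z": 0, "ax": 0, "ay": 0, "az": -30}, {"x": 0, "y": 0, "z": 0, "ax": 0, "ay": 0, "az": -36.5}, {"x": 0, "y": 0, "z": 0, "ax": 0, "ay": 0, "az": -43}, {"x": 0, "y": 0, "z": 0, "ax": 0, "ay": 0, "az": -50}, {"x": 0, "y": 0, "z": 0, "ax": 0, "ay": 0, "az": -57}, {"x": 0, "y": 0, "z": 0, "ax": 0, "ay": 0, "az": -63}, {"x": 0, "y": 0, "z": 0, "ax": 0, "ay": 0, "az": -67}]'

```text
time_s: 16.4
position: [0.6004, 0.2237, 0.1069]
tool_rot: [2.435, -1.979, 0.005]
wrist_force: [7.0, -0.7, -2.5]
finger_gap: 0.0201
```

Request:
servo_tool --targets '[{"x": 0, "y": 0, "z": 0, "ax": 0, "ay": 0, "az": 0}, {"x": 0, "y": 0, "z": 0, "ax": 0, "ay": 0, "az": 0}, {"x": 0, "y": 0, "z": 0, "ax": 0, "ay": 0, "az": 0}]'

```text
time_s: 16.65
position: [0.6005, 0.2236, 0.1069]
tool_rot: [2.434, -1.98, 0.005]
wrist_force: [0.6, 0.2, 0.7]
finger_gap: 0.0198
```

Request:
servo_tool --targets '[{"x": 0, "y": 0, "z": 0, "ax": 0, "ay": 0, "az": 0}, {"x": 0, "y": 0, "z": 0, "ax": 0, "ay": 0, "az": 0}, {"x": 0, "y": 0, "z": 0, "ax": 0, "ay": 0, "az": 0}, {"x": 0, "y": 0, "z": 0, "ax": 0, "ay": 0, "az": 0}, {"x": 0, "y": 0, "z": 0, "ax": 0, "ay": 0, "az": 0}, {"x": 0, "y": 0, "z": -0.03, "ax": 0, "ay": 0, "az": 0}, {"x": 0, "y": 0, "z": -0.07, "ax": 0, "ay": 0, "az": 0}, {"x": 0, "y": 0, "z": -0.11, "ax": 0, "ay": 0, "az": 0}, {"x": 0, "y": 0, "z": -0.12, "ax": 0, "ay": 0, "az": 0}, {"x": 0, "y": 0, "z": -0.12, "ax": 0, "ay": 0, "az": 0}]' --gripper 1

```text
time_s: 17.48
position: [0.6029, 0.2249, 0.2332]
tool_rot: [-2.433, 1.98, -0.015]
wrist_force: [-0.9, -1.3, 0.3]
finger_gap: 0.0854
```

```bash
python3 -c "
from h import *
s=env.sense(); print(s['time_s'],s['position'],s['wrist_force'],s['moment'],s['finger_gap'],np.degrees(s['joint_pos']).round(0))
print(pose()[1].round(3))
d=shot('top');im=cv2.cvtColor(d['frame'],cv2.COLOR_RGB2HSV)
for lo,hi in [((100,120,60),(125,255,255)),((5,120,90),(18,255,255))]:
    k,l,s,c=cv2.connectedComponentsWithStats(cv2.inRange(im,lo,hi))
    for i in range(1,k):
        q=atz(d,*c[i],.11)[:2]-[.003,.004]
        if s[i,4]>20 and np.hypot(*(q-[.599,.2255]))<.2: print(lo[0],s[i,4],q.round(3),np.degrees(np.arctan2(*(q-[.599,.2255])[::-1])).round(1)%360)
rel((.496,.16,.2243))
"
```

```text
17.4833 [0.60291225 0.22485517 0.23316098] [-0.93348741 -1.28208045  0.26161632] [-0.03948268 -0.01310572 -0.00660386] 0.08538603827488173 [ 15.  22.  33. 100.  -0. -87.]
[[ 0.203 -0.979  0.01 ]
 [-0.979 -0.203 -0.002]
 [ 0.005 -0.01  -1.   ]]
100 201 [0.484 0.161] 209.4
5 177 [0.724 0.211] 353.4
5 173 [0.627 0.1  ] 282.5
shift [0.0417 0.1169 0.0053] tool y ang -168.27
```

Request:
servo_tool --targets '[{"x": 0.003, "y": 0.01, "z": 0, "ax": 0, "ay": 0, "az": 6}, {"x": 0.006, "y": 0.02, "z": 0, "ax": 0, "ay": 0, "az": 13}, {"x": 0.011, "y": 0.035, "z": 0, "ax": 0, "ay": 0, "az": 20}, {"x": 0.016, "y": 0.05, "z": 0, "ax": 0, "ay": 0, "az": 27}, {"x": 0.02, "y": 0.065, "z": 0, "ax": 0, "ay": 0, "az": 34}, {"x": 0.025, "y": 0.08, "z": 0, "ax": 0, "ay": 0, "az": 41}, {"x": 0.03, "y": 0.095, "z": 0, "ax": 0, "ay": 0, "az": 48}, {"x": 0.034, "y": 0.11, "z": 0, "ax": 0, "ay": 0, "az": 55}, {"x": 0.037, "y": 0.12, "z": 0, "ax": 0, "ay": 0, "az": 62}, {"x": 0.038, "y": 0.125, "z": 0, "ax": 0, "ay": 0, "az": 68}, {"x": 0.038, "y": 0.125, "z": 0, "ax": -0.5, "ay": 0, "az": 71}, {"x": 0.038, "y": 0.125, "z": 0, "ax": -0.5, "ay": 0, "az": 71}]'

```text
time_s: 18.53
position: [0.4861, 0.1615, 0.2274]
tool_rot: [0.829, -3.025, -0.001]
wrist_force: [0.1, -0.1, 0.2]
finger_gap: 0.0853
```

Request:
servo_tool --targets '[{"x": 0, "y": 0, "z": 0, "ax": 0, "ay": 0, "az": 0}, {"x": 0, "y": 0, "z": 0, "ax": 0, "ay": 0, "az": 0}]'

```text
time_s: 18.7
position: [0.4853, 0.1613, 0.2255]
tool_rot: [0.83, -3.021, -0.001]
wrist_force: [-0.9, -0.5, -0.5]
finger_gap: 0.0855
```

```bash
sed -i 's/zt-.031/zt-.0785/' w.py; python3 w.py w10.png; python3 -c "
from h import *
print(pose()[1].round(3))"
```

```text
[0.4855 0.1614 0.2259] 347.64621314206016
blue 2519 [324. 188.] ztop 0.1108 mean [0.4833 0.1623] circ 0.4839 0.1626 0.0251
shift [-0.0007  0.0013  0.1936] tool y ang 120.72
orange 1332 [ 79. 277.] ztop 0.0548 mean [ 0.7282 -0.0186] circ 0.7173 -0.0051 0.0376
shift [-0.116  -0.2622  0.248 ] tool y ang 120.72
[[-0.86  -0.511 -0.008]
 [-0.511  0.86  -0.002]
 [ 0.008  0.003 -1.   ]]
```

Request:
servo_tool --targets '[{"x": -0.001, "y": 0.001, "z": 0.035, "ax": 0, "ay": 0, "az": 0}, {"x": -0.001, "y": 0.001, "z": 0.075, "ax": 0, "ay": 0, "az": 0}, {"x": -0.001, "y": 0.001, "z": 0.115, "ax": 0, "ay": 0, "az": 0}, {"x": -0.001, "y": 0.001, "z": 0.15, "ax": 0, "ay": 0, "az": 0}, {"x": -0.001, "y": 0.001, "z": 0.18, "ax": 0, "ay": 0, "az": 0}, {"x": -0.001, "y": 0.001, "z": 0.193, "ax": 0, "ay": 0, "az": 0}, {"x": -0.001, "y": 0.001, "z": 0.193, "ax": 0, "ay": 0, "az": 0}, {"x": -0.001, "y": 0.001, "z": 0.193, "ax": 0, "ay": 0, "az": 0}]'

```text
time_s: 19.42
position: [0.4833, 0.1624, 0.0318]
tool_rot: [0.83, -3.019, -0.001]
wrist_force: [-0.0, -0.5, 0.8]
finger_gap: 0.0852
```

Request:
servo_tool --targets '[{"x": 0, "y": 0, "z": 0, "ax": 0, "ay": 0, "az": 0}, {"x": 0, "y": 0, "z": 0, "ax": 0, "ay": 0, "az": 0}, {"x": 0, "y": 0, "z": 0, "ax": 0, "ay": 0, "az": 0}, {"x": 0, "y": 0, "z": 0, "ax": 0, "ay": 0, "az": 0}, {"x": 0, "y": 0, "z": 0, "ax": 0, "ay": 0, "az": 0}, {"x": 0, "y": 0, "z": -0.03, "ax": 0, "ay": 0, "az": 0}, {"x": 0, "y": 0, "z": -0.07, "ax": 0, "ay": 0, "az": 0}, {"x": 0, "y": 0, "z": -0.11, "ax": 0, "ay": 0, "az": 0}, {"x": 0, "y": 0, "z": -0.135, "ax": 0, "ay": 0, "az": 0}, {"x": 0, "y": 0, "z": -0.135, "ax": 0, "ay": 0, "az": 0}]' --gripper -1 --squeeze 60

```text
time_s: 20.25
position: [0.4887, 0.1634, 0.1744]
tool_rot: [-0.832, 3.027, -0.0]
wrist_force: [0.7, -0.4, -0.5]
finger_gap: 0.0486
```

```bash
python3 -c "
from h import *
print(pose()[1].round(3)); s=env.sense(); print(s['finger_gap'],s['position']); rel((.4695,-.1857,.17))"
```

```text
[[-0.859 -0.511  0.002]
 [-0.511  0.859  0.   ]
 [-0.002 -0.001 -1.   ]]
0.048630221634640015 [0.48870073 0.16344871 0.17442408]
shift [ 0.195  -0.2902  0.0043] tool y ang 120.75
```

Request:
servo_tool --targets '[{"x": 0.013, "y": -0.02, "z": 0, "ax": 0, "ay": 0, "az": -3}, {"x": 0.033, "y": -0.05, "z": 0, "ax": 0, "ay": 0, "az": -8}, {"x": 0.055, "y": -0.082, "z": 0, "ax": 0, "ay": 0, "az": -14}, {"x": 0.077, "y": -0.115, "z": 0, "ax": 0, "ay": 0, "az": -20}, {"x": 0.099, "y": -0.148, "z": 0, "ax": 0, "ay": 0, "az": -26}, {"x": 0.121, "y": -0.181, "z": 0, "ax": 0, "ay": 0, "az": -32}, {"x": 0.143, "y": -0.214, "z": 0, "ax": 0, "ay": 0, "az": -38}, {"x": 0.165, "y": -0.247, "z": 0, "ax": 0, "ay": 0, "az": -43}, {"x": 0.185, "y": -0.275, "z": 0, "ax": 0, "ay": 0, "az": -48}, {"x": 0.195, "y": -0.29, "z": 0.004, "ax": 0, "ay": 0, "az": -48}, {"x": 0.195, "y": -0.29, "z": 0.004, "ax": 0, "ay": 0, "az": -48}, {"x": 0.195, "y": -0.29, "z": 0.004, "ax": 0, "ay": 0, "az": -48}]'

```text
time_s: 21.25
position: [0.4684, -0.1859, 0.1688]
tool_rot: [-1.989, 2.43, 0.003]
wrist_force: [-0.2, 0.2, -1.3]
finger_gap: 0.0489
```

Request:
servo_tool --targets '[{"x": 0, "y": 0, "z": 0, "ax": 0, "ay": 0, "az": 0}, {"x": 0, "y": 0, "z": 0, "ax": 0, "ay": 0, "az": 0}, {"x": 0, "y": 0, "z": 0, "ax": 0, "ay": 0, "az": 0}]'

```text
time_s: 21.5
position: [0.4685, -0.1847, 0.1687]
tool_rot: [-1.991, 2.428, 0.004]
wrist_force: [0.1, 0.5, -1.2]
finger_gap: 0.0488
```

```bash
python3 w.py w11.png
cat >> h.py <<'E'
def held(target,zrep,lo,hi):
    """shift putting the held jar's axis over target xy at reported height zrep"""
    d=shot("wrist"); p,R=pose(); im=cv2.cvtColor(d["frame"],cv2.COLOR_RGB2HSV)
    P,_=cloud(d,cv2.inRange(im,lo,hi)>0); L=(P-p)@R; L=L[(abs(L[:,0])<.035)&(abs(L[:,1])<.035)&(L[:,2]<-.06)]
    zt=np.percentile(L[:,2],10); T=L[abs(L[:,2]-zt)<.004]; (a,b),r=cv2.minEnclosingCircle(T[:,:2].astype(np.float32)); print("held off",round(a,4),round(b,4),"r",round(r,4),"ztop",zt.round(4))
    o=R@np.array([a,b,0]); t=np.array([*target,zrep]); t[:2]-=o[:2]; rel(t); print(R[:,2].round(4))
E
python3 -c "
from h import *
held((.4695,-.1857),.0145,(100,120,40),(125,255,255))"
```

```text
[ 0.4686 -0.1847  0.1689] 347.64621314206016
blue 3694 [319. 119.] ztop 0.0909 mean [ 0.4578 -0.2441] circ 0.4579 -0.2434 0.025
shift [ 0.0601 -0.0011  0.1563] tool y ang 168.7
blue 15110 [321. 301.] ztop 0.2451 mean [ 0.4674 -0.1878] circ 0.4677 -0.1861 0.0254
shift [0.0015 0.0006 0.0022] tool y ang 168.7
orange 4292 [322.  32.] ztop 0.091 mean [ 0.4446 -0.3009] circ 0.4442 -0.3025 0.025
shift [0.1207 0.0007 0.1561] tool y ang 168.7
orange 1503 [457. 258.] ztop 0.0198 mean [ 0.3454 -0.0733] circ 0.3431 -0.0728 0.0481
shift [-0.0846  0.1448  0.2279] tool y ang 168.7
held off 0.0011 0.0003 r 0.0253 ztop -0.0763
shift [-1.000e-04 -1.400e-03  1.545e-01] tool y ang 168.69
[ 1.0e-04  2.3e-03 -1.0e+00]
```

Request:
servo_tool --targets '[{"x": 0, "y": -0.001, "z": 0.03, "ax": 0, "ay": 0, "az": 0}, {"x": 0, "y": -0.001, "z": 0.07, "ax": 0, "ay": 0, "az": 0}, {"x": 0, "y": -0.001, "z": 0.1, "ax": 0, "ay": 0, "az": 0}, {"x": 0, "y": -0.001, "z": 0.112, "ax": 0, "ay": 0, "az": 0}, {"x": 0, "y": -0.001, "z": 0.122, "ax": 0, "ay": 0, "az": 0}, {"x": 0, "y": -0.001, "z": 0.132, "ax": 0, "ay": 0, "az": 0}, {"x": 0, "y": -0.001, "z": 0.142, "ax": 0, "ay": 0, "az": 0}, {"x": 0, "y": -0.001, "z": 0.15, "ax": 0, "ay": 0, "az": 0}, {"x": 0, "y": -0.001, "z": 0.154, "ax": 0, "ay": 0, "az": 0}, {"x": 0, "y": -0.001, "z": 0.154, "ax": 0, "ay": 0, "az": 0}]'

```text
time_s: 22.43
position: [0.4699, -0.1848, 0.0149]
tool_rot: [-1.991, 2.428, 0.002]
wrist_force: [0.4, -0.6, -1.2]
finger_gap: 0.049
```

```bash
python3 w.py w12.png | grep blue; python3 -c "
from h import *
print(env.sense()['wrist_force']);rel((.4444,-.3026,.0965))"
```

```text
blue 20674 [321. 137.] ztop 0.0908 mean [ 0.4578 -0.2446] circ 0.4581 -0.2433 0.0251
blue 15475 [322. 300.] ztop 0.0914 mean [ 0.4688 -0.188 ] circ 0.4692 -0.1861 0.0252
[ 0.62923177  0.73046533 -1.59600761]
shift [ 0.1202  0.002  -0.0813] tool y ang 168.69
```

Seated in pocket1. Release and go to the other orange jar.

Request:
servo_tool --targets '[{"x": 0, "y": 0, "z": 0, "ax": 0, "ay": 0, "az": 0}, {"x": 0, "y": 0, "z": 0, "ax": 0, "ay": 0, "az": 0}, {"x": 0, "y": 0, "z": 0, "ax": 0, "ay": 0, "az": 0}, {"x": 0, "y": 0, "z": 0, "ax": 0, "ay": 0, "az": 0}, {"x": 0, "y": 0, "z": -0.02, "ax": 0, "ay": 0, "az": 0}, {"x": 0, "y": 0, "z": -0.05, "ax": 0, "ay": 0, "az": 0}, {"x": 0.02, "y": 0, "z": -0.08, "ax": 0, "ay": 0, "az": 0}, {"x": 0.06, "y": 0.001, "z": -0.08, "ax": 0, "ay": 0, "az": 0}, {"x": 0.1, "y": 0.002, "z": -0.08, "ax": 0, "ay": 0, "az": 0}, {"x": 0.12, "y": 0.002, "z": -0.08, "ax": 0, "ay": 0, "az": 0}, {"x": 0.12, "y": 0.002, "z": -0.08, "ax": 0, "ay": 0, "az": 0}, {"x": 0.12, "y": 0.002, "z": -0.08, "ax": 0, "ay": 0, "az": 0}]' --gripper 1

```text
time_s: 23.48
position: [0.4441, -0.3034, 0.0953]
tool_rot: [-1.987, 2.43, 0.002]
wrist_force: [0.3, 0.2, -0.1]
finger_gap: 0.0853
```

```bash
python3 -c "
from h import *
print(pose());rel((.4444,-.3026,.0125))"
```

```text
(array([ 0.44411131, -0.30335926,  0.09526224]), array([[-1.98569899e-01, -9.80086287e-01,  9.30364334e-04],
       [-9.80083767e-01,  1.98571543e-01,  2.26989615e-03],
       [-2.40943797e-03, -4.61101931e-04, -9.99996991e-01]]))
shift [-0.0006 -0.0001  0.0828] tool y ang 168.55
```

Request:
servo_tool --targets '[{"x": 0, "y": 0, "z": 0.03, "ax": 0, "ay": 0, "az": 0}, {"x": 0, "y": 0, "z": 0.06, "ax": 0, "ay": 0, "az": 0}, {"x": 0, "y": 0, "z": 0.08, "ax": 0, "ay": 0, "az": 0}, {"x": 0, "y": 0, "z": 0.083, "ax": 0, "ay": 0, "az": 0}, {"x": 0, "y": 0, "z": 0.083, "ax": 0, "ay": 0, "az": 0}, {"x": 0, "y": 0, "z": 0.083, "ax": 0, "ay": 0, "az": 0}]'

```text
time_s: 23.98
position: [0.4449, -0.3028, 0.0133]
tool_rot: [-1.989, 2.429, 0.0]
wrist_force: [0.3, -0.2, 0.5]
finger_gap: 0.0855
```

Request:
servo_tool --targets '[{"x": 0, "y": 0, "z": 0, "ax": 0, "ay": 0, "az": 0}, {"x": 0, "y": 0, "z": 0, "ax": 0, "ay": 0, "az": 0}, {"x": 0, "y": 0, "z": 0, "ax": 0, "ay": 0, "az": 0}, {"x": 0, "y": 0, "z": 0, "ax": 0, "ay": 0, "az": 0}, {"x": 0, "y": 0, "z": 0, "ax": 0, "ay": 0, "az": 0}, {"x": 0, "y": 0, "z": -0.03, "ax": 0, "ay": 0, "az": 0}, {"x": 0, "y": 0, "z": -0.07, "ax": 0, "ay": 0, "az": 0}, {"x": 0, "y": 0, "z": -0.11, "ax": 0, "ay": 0, "az": 0}, {"x": 0, "y": 0, "z": -0.145, "ax": 0, "ay": 0, "az": 0}, {"x": 0, "y": 0, "z": -0.145, "ax": 0, "ay": 0, "az": 0}]' --gripper -1

```text
time_s: 24.82
position: [0.4482, -0.3062, 0.1675]
tool_rot: [-1.987, 2.427, -0.023]
wrist_force: [1.5, 0.8, 0.3]
finger_gap: 0.0488
```

```bash
python3 -c "
from h import *
s=env.sense();print(s['position'],s['finger_gap']);rel((.4839,.1626,.16))"
```

```text
[ 0.44822739 -0.30618329  0.16748116] 0.04875834408754023
shift [-0.4666  0.0577  0.0042] tool y ang 168.61
```

Request:
servo_tool --targets '[{"x": -0.025, "y": 0.003, "z": 0, "ax": 0, "ay": 0, "az": 3}, {"x": -0.062, "y": 0.008, "z": 0, "ax": 0, "ay": 0, "az": 7}, {"x": -0.102, "y": 0.013, "z": 0, "ax": 0, "ay": 0, "az": 12}, {"x": -0.142, "y": 0.018, "z": 0, "ax": 0, "ay": 0, "az": 17}, {"x": -0.182, "y": 0.023, "z": 0, "ax": 0, "ay": 0, "az": 22}, {"x": -0.222, "y": 0.028, "z": 0, "ax": 0, "ay": 0, "az": 27}, {"x": -0.262, "y": 0.033, "z": 0, "ax": 0, "ay": 0, "az": 32}, {"x": -0.302, "y": 0.038, "z": 0, "ax": 0, "ay": 0, "az": 36}, {"x": -0.342, "y": 0.043, "z": 0, "ax": 0, "ay": 0, "az": 40}, {"x": -0.382, "y": 0.048, "z": 0, "ax": 0, "ay": 0, "az": 44}, {"x": -0.42, "y": 0.052, "z": 0, "ax": 0, "ay": 0, "az": 47}, {"x": -0.445, "y": 0.055, "z": 0, "ax": 0, "ay": 0, "az": 48}]'

```text
time_s: 25.82
position: [0.4816, 0.1444, 0.1636]
tool_rot: [-0.827, 3.02, -0.015]
wrist_force: [0.0, 0.3, -1.9]
finger_gap: 0.049
```

Request:
servo_tool --targets '[{"x": 0, "y": 0, "z": 0, "ax": 0, "ay": 0, "az": 0}, {"x": 0, "y": 0, "z": 0, "ax": 0, "ay": 0, "az": 0}, {"x": 0, "y": 0, "z": 0, "ax": 0, "ay": 0, "az": 0}]'

```text
time_s: 26.07
position: [0.4811, 0.1438, 0.163]
tool_rot: [-0.828, 3.021, -0.016]
wrist_force: [0.2, -0.3, -1.6]
finger_gap: 0.0483
```

```bash
python3 -c "
from h import *
held((.4839,.1626),.0355,(5,150,60),(18,255,255)); print(pose()[0])"
```

```text
held off -0.0008 0.0002 r 0.0253 ztop -0.0749
shift [-0.0105  0.0166  0.1275] tool y ang 120.59
[ 0.0114 -0.0075 -0.9999]
[0.48132606 0.1433475  0.16314606]
```

Request:
servo_tool --targets '[{"x": -0.01, "y": 0.016, "z": 0.01, "ax": 0, "ay": 0, "az": 0}, {"x": -0.01, "y": 0.0165, "z": 0.035, "ax": -0.7, "ay": 0.3, "az": 0}, {"x": -0.01, "y": 0.0165, "z": 0.07, "ax": -0.7, "ay": 0.3, "az": 0}, {"x": -0.01, "y": 0.0165, "z": 0.1, "ax": -0.7, "ay": 0.3, "az": 0}, {"x": -0.01, "y": 0.0165, "z": 0.115, "ax": -0.7, "ay": 0.3, "az": 0}, {"x": -0.01, "y": 0.0165, "z": 0.122, "ax": -0.7, "ay": 0.3, "az": 0}, {"x": -0.01, "y": 0.0165, "z": 0.1265, "ax": -0.7, "ay": 0.3, "az": 0}, {"x": -0.01, "y": 0.0165, "z": 0.1265, "ax": -0.7, "ay": 0.3, "az": 0}, {"x": -0.01, "y": 0.0165, "z": 0.1265, "ax": -0.7, "ay": 0.3, "az": 0}]'

```text
time_s: 26.87
position: [0.4845, 0.1614, 0.0381]
tool_rot: [-0.826, 3.027, 0.0]
wrist_force: [0.3, 1.2, -0.1]
finger_gap: 0.0486
```

Request:
servo_tool --targets '[{"x": 0, "y": 0, "z": 0, "ax": 0, "ay": 0, "az": 0}, {"x": 0, "y": 0, "z": 0, "ax": 0, "ay": 0, "az": 0}, {"x": 0, "y": 0, "z": 0, "ax": 0, "ay": 0, "az": 0}, {"x": 0, "y": 0, "z": 0, "ax": 0, "ay": 0, "az": 0}, {"x": 0, "y": 0, "z": -0.02, "ax": 0, "ay": 0, "az": 0}, {"x": 0, "y": 0, "z": -0.05, "ax": 0, "ay": 0, "az": 0}, {"x": 0, "y": 0, "z": -0.09, "ax": 0, "ay": 0, "az": 0}, {"x": 0, "y": 0, "z": -0.13, "ax": 0, "ay": 0, "az": 0}, {"x": 0, "y": 0, "z": -0.17, "ax": 0, "ay": 0, "az": 0}, {"x": 0, "y": 0, "z": -0.19, "ax": 0, "ay": 0, "az": 0}, {"x": 0, "y": 0, "z": -0.19, "ax": 0, "ay": 0, "az": 0}, {"x": 0, "y": 0, "z": -0.19, "ax": 0, "ay": 0, "az": 0}]' --gripper 1

```text
time_s: 27.87
position: [0.4851, 0.1616, 0.2303]
tool_rot: [-0.825, 3.022, -0.001]
wrist_force: [0.2, -0.3, -0.9]
finger_gap: 0.0857
```

```bash
python3 w.py w13.png; python3 bar.py; python3 -c "
from h import *
d=shot('top');im=cv2.cvtColor(d['frame'],cv2.COLOR_RGB2HSV)
for lo,hi in [((100,90,40),(125,255,255)),((5,120,80),(18,255,255))]:
    k,l,s,c=cv2.connectedComponentsWithStats(cv2.inRange(im,lo,hi))
    for i in range(1,k):
        q=atz(d,*c[i],.11)[:2]-[.003,.004]
        if s[i,4]>20 and np.hypot(*(q-[.6,.2245]))<.2: print(lo[0],s[i,4],q.round(3),np.degrees(np.arctan2(*(q-[.6,.2245])[::-1])).round(1)%360)
rel((.6,.2245,.2243)); print(pose()[1].round(3))
"
```

```text
[0.4841 0.1613 0.2282] 347.64621314206016
orange 2486 [322. 185.] ztop 0.1108 mean [0.4846 0.161 ] circ 0.4852 0.1614 0.0252
shift [-1.000e-04 -2.000e-04  1.959e-01] tool y ang 120.54
orange 1303 [ 84. 272.] ztop 0.0547 mean [ 0.7279 -0.0184] circ 0.7166 -0.0046 0.0383
shift [-0.1148 -0.2608  0.2529] tool y ang 120.54
[0.4833 0.1611 0.2269]
514
bar rect [0.5949 0.2043] [0.0117 0.0519] 24.126617431640625 pca ang 107.4
shift [-0.1178 -0.0194  0.1151] tool y ang 120.54
shift [-0.1178 -0.0194  0.1151] tool y ang 120.54
5 175 [0.724 0.211] 354.0
5 173 [0.627 0.101] 282.4
5 223 [0.486 0.16 ] 209.5
shift [-0.1331 -0.0049  0.002 ] tool y ang 120.54
[[-0.861 -0.508  0.001]
 [-0.508  0.861  0.   ]
 [-0.001  0.    -1.   ]]
```

View pics/w13.png

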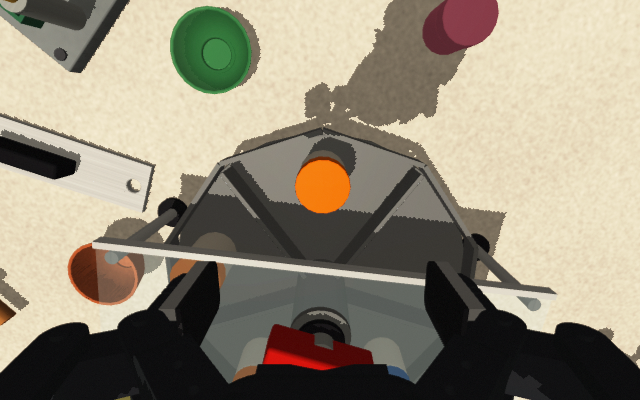

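Orange3 stands in the front bay at (322,185), the bar at (320,345) runs crosswise, and the third blue is behind it at (400,368). Next I turn the carousel by about 140°, gripping the bar from the far wrist side to stay in joint range.

Request:
servo_tool --targets '[{"x": -0.012, "y": 0, "z": 0, "ax": 0, "ay": 0, "az": 5}, {"x": -0.024, "y": -0.001, "z": 0, "ax": 0, "ay": 0, "az": 12}, {"x": -0.036, "y": -0.001, "z": 0, "ax": 0, "ay": 0, "az": 19}, {"x": -0.048, "y": -0.002, "z": 0, "ax": 0, "ay": 0, "az": 26}, {"x": -0.06, "y": -0.002, "z": 0, "ax": 0, "ay": 0, "az": 33}, {"x": -0.072, "y": -0.003, "z": 0, "ax": 0, "ay": 0, "az": 40}, {"x": -0.084, "y": -0.003, "z": 0, "ax": 0, "ay": 0, "az": 47}, {"x": -0.096, "y": -0.004, "z": 0, "ax": 0, "ay": 0, "az": 54}, {"x": -0.108, "y": -0.004, "z": 0, "ax": 0, "ay": 0, "az": 61}, {"x": -0.12, "y": -0.005, "z": 0, "ax": 0, "ay": 0, "az": 68}, {"x": -0.133, "y": -0.005, "z": 0, "ax": 0, "ay": 0, "az": 75}, {"x": -0.133, "y": -0.005, "z": 0, "ax": 0, "ay": 0, "az": 80}]'

```text
time_s: 29.02
position: [0.6004, 0.2249, 0.2222]
tool_rot: [-1.32, -2.847, 0.003]
wrist_force: [-0.4, -0.5, -0.2]
finger_gap: 0.0855
```

Request:
servo_tool --targets '[{"x": 0, "y": 0, "z": 0, "ax": 0, "ay": 0, "az": 6}, {"x": 0, "y": 0, "z": 0, "ax": 0, "ay": 0, "az": 13}, {"x": 0, "y": 0, "z": 0, "ax": 0, "ay": 0, "az": 20}, {"x": 0, "y": 0, "z": 0, "ax": 0, "ay": 0, "az": 26}, {"x": 0, "y": 0, "z": 0, "ax": 0, "ay": 0, "az": 28.5}, {"x": 0, "y": 0, "z": 0, "ax": 0, "ay": 0, "az": 28.5}]'

```text
time_s: 29.52
position: [0.5993, 0.2247, 0.2195]
tool_rot: [-1.98, -2.432, 0.011]
wrist_force: [0.4, 0.1, -0.6]
finger_gap: 0.0855
```

```bash
python3 bar.py; python3 -c "
from h import *
print(pose()[1].round(3),np.degrees(env.sense()['joint_pos']).round(0)); rel((.6,.2240,.107))"
```

```text
[0.5994 0.2247 0.2199]
3970
bar rect [0.599  0.2266] [0.0195 0.0891] 11.937150001525879 pca ang 102.0
shift [0.0019 0.0009 0.1079] tool y ang 11.81
shift [0.0019 0.0009 0.1079] tool y ang 11.81
[[-0.205  0.979 -0.008]
 [ 0.979  0.205 -0.001]
 [ 0.    -0.008 -1.   ]] [ 15.  22.  32. 100.   0.  93.]
shift [-0.0008  0.0014  0.1129] tool y ang 11.81
```

Request:
servo_tool --targets '[{"x": 0.002, "y": 0.001, "z": 0.03, "ax": 0, "ay": 0, "az": 0}, {"x": 0.002, "y": 0.001, "z": 0.065, "ax": 0, "ay": 0, "az": 0}, {"x": 0.002, "y": 0.001, "z": 0.1, "ax": 0, "ay": 0, "az": 0}, {"x": 0.002, "y": 0.001, "z": 0.112, "ax": 0, "ay": 0, "az": 0}, {"x": 0.002, "y": 0.001, "z": 0.112, "ax": 0, "ay": 0, "az": 0}]'

```text
time_s: 29.98
position: [0.5947, 0.2255, 0.1014]
tool_rot: [-1.972, -2.429, 0.025]
wrist_force: [-0.6, -0.6, -0.9]
finger_gap: 0.0851
```

Request:
servo_tool --targets '[{"x": 0, "y": 0, "z": 0, "ax": 0, "ay": 0, "az": 0}, {"x": 0, "y": 0, "z": 0, "ax": 0, "ay": 0, "az": 0}, {"x": 0, "y": 0, "z": 0, "ax": 0, "ay": 0, "az": 0}, {"x": 0, "y": 0, "z": 0, "ax": 0, "ay": 0, "az": 0}, {"x": 0, "y": 0, "z": 0, "ax": 0, "ay": 0, "az": 0}, {"x": 0, "y": 0, "z": 0, "ax": 0, "ay": 0, "az": 0}, {"x": 0, "y": 0, "z": 0, "ax": 0, "ay": 0, "az": 0}, {"x": 0, "y": 0, "z": 0, "ax": 0, "ay": 0, "az": 0}]' --gripper -1 --squeeze 30

```text
time_s: 30.65
position: [0.5994, 0.2266, 0.1062]
tool_rot: [-1.977, -2.435, 0.01]
wrist_force: [4.3, 0.4, 6.3]
finger_gap: 0.0198
```

Request:
servo_tool --targets '[{"x": 0, "y": 0, "z": 0, "ax": 0, "ay": 0, "az": -2}, {"x": 0, "y": 0, "z": 0, "ax": 0, "ay": 0, "az": -6}, {"x": 0, "y": 0, "z": 0, "ax": 0, "ay": 0, "az": -11}, {"x": 0, "y": 0, "z": 0, "ax": 0, "ay": 0, "az": -17}, {"x": 0, "y": 0, "z": 0, "ax": 0, "ay": 0, "az": -23.5}, {"x": 0, "y": 0, "z": 0, "ax": 0, "ay": 0, "az": -30}, {"x": 0, "y": 0, "z": 0, "ax": 0, "ay": 0, "az": -36.5}, {"x": 0, "y": 0, "z": 0, "ax": 0, "ay": 0, "az": -43}, {"x": 0, "y": 0, "z": 0, "ax": 0, "ay": 0, "az": -50}, {"x": 0, "y": 0, "z": 0, "ax": 0, "ay": 0, "az": -57}, {"x": 0, "y": 0, "z": 0, "ax": 0, "ay": 0, "az": -64}, {"x": 0, "y": 0, "z": 0, "ax": 0, "ay": 0, "az": -70}]'

```text
time_s: 31.65
position: [0.5997, 0.2269, 0.1062]
tool_rot: [-0.213, -3.127, 0.003]
wrist_force: [0.9, 1.2, -2.8]
finger_gap: 0.0194
```

Request:
servo_tool --targets '[{"x": 0, "y": 0, "z": 0, "ax": 0, "ay": 0, "az": -4}, {"x": 0, "y": 0, "z": 0, "ax": 0, "ay": 0, "az": -10}, {"x": 0, "y": 0, "z": 0, "ax": 0, "ay": 0, "az": -17}, {"x": 0, "y": 0, "z": 0, "ax": 0, "ay": 0, "az": -24}, {"x": 0, "y": 0, "z": 0, "ax": 0, "ay": 0, "az": -31}, {"x": 0, "y": 0, "z": 0, "ax": 0, "ay": 0, "az": -38}, {"x": 0, "y": 0, "z": 0, "ax": 0, "ay": 0, "az": -45}, {"x": 0, "y": 0, "z": 0, "ax": 0, "ay": 0, "az": -52}, {"x": 0, "y": 0, "z": 0, "ax": 0, "ay": 0, "az": -58}, {"x": 0, "y": 0, "z": 0, "ax": 0, "ay": 0, "az": -64}, {"x": 0, "y": 0, "z": 0, "ax": 0, "ay": 0, "az": -68}, {"x": 0, "y": 0, "z": 0, "ax": 0, "ay": 0, "az": -69}]'

```text
time_s: 32.65
position: [0.5995, 0.2272, 0.1062]
tool_rot: [1.6, -2.695, -0.004]
wrist_force: [-0.9, 2.1, -3.5]
finger_gap: 0.0194
```

Request:
servo_tool --targets '[{"x": 0, "y": 0, "z": 0, "ax": 0, "ay": 0, "az": 0}, {"x": 0, "y": 0, "z": 0, "ax": 0, "ay": 0, "az": 0}, {"x": 0, "y": 0, "z": 0, "ax": 0, "ay": 0, "az": 0}]'

```text
time_s: 32.9
position: [0.5995, 0.2271, 0.1062]
tool_rot: [1.598, -2.696, -0.004]
wrist_force: [-0.6, 1.1, -2.1]
finger_gap: 0.0192
```

Request:
servo_tool --targets '[{"x": 0, "y": 0, "z": 0, "ax": 0, "ay": 0, "az": 0}, {"x": 0, "y": 0, "z": 0, "ax": 0, "ay": 0, "az": 0}, {"x": 0, "y": 0, "z": 0, "ax": 0, "ay": 0, "az": 0}, {"x": 0, "y": 0, "z": 0, "ax": 0, "ay": 0, "az": 0}, {"x": 0, "y": 0, "z": 0, "ax": 0, "ay": 0, "az": 0}, {"x": 0, "y": 0, "z": -0.03, "ax": 0, "ay": 0, "az": 0}, {"x": 0, "y": 0, "z": -0.07, "ax": 0, "ay": 0, "az": 0}, {"x": 0, "y": 0, "z": -0.11, "ax": 0, "ay": 0, "az": 0}, {"x": 0, "y": 0, "z": -0.12, "ax": 0, "ay": 0, "az": 0}, {"x": 0, "y": 0, "z": -0.12, "ax": 0, "ay": 0, "az": 0}]' --gripper 1

```text
time_s: 33.73
position: [0.6029, 0.228, 0.2326]
tool_rot: [-1.6, 2.7, -0.001]
wrist_force: [0.3, -0.1, 0.2]
finger_gap: 0.0853
```

```bash
cat > top.py <<'E'
from h import *
d=shot('top');im=cv2.cvtColor(d['frame'],cv2.COLOR_RGB2HSV)
for lo,hi in [((100,90,40),(125,255,255)),((5,120,80),(18,255,255))]:
    k,l,s,c=cv2.connectedComponentsWithStats(cv2.inRange(im,lo,hi))
    for i in range(1,k):
        q=atz(d,*c[i],.11)[:2]-[.003,.004]
        if s[i,4]>20 and np.hypot(*(q-[.599,.226]))<.2: print(lo[0],s[i,4],q.round(3),np.degrees(np.arctan2(*(q-[.599,.226])[::-1])).round(1)%360)
E
python3 top.py;python3 -c "
from h import *
print(pose()[1].round(3),np.degrees(env.sense()['joint_pos']).round(0)); rel((.487,.162,.228))"
```

```text
100 222 [0.485 0.168] 207.1
5 170 [0.726 0.199] 347.9
[[-0.48  -0.877 -0.002]
 [-0.877  0.48  -0.   ]
 [ 0.001  0.001 -1.   ]] [ 15.  23.  33. 101.   0. -47.]
shift [0.1129 0.0693 0.0017] tool y ang 151.31
```

Request:
servo_tool --targets '[{"x": 0.025, "y": 0.017, "z": 0, "ax": 0, "ay": 0, "az": 5}, {"x": 0.05, "y": 0.034, "z": 0, "ax": 0, "ay": 0, "az": 11}, {"x": 0.08, "y": 0.054, "z": 0, "ax": 0, "ay": 0, "az": 18}, {"x": 0.105, "y": 0.07, "z": 0, "ax": 0, "ay": 0, "az": 25}, {"x": 0.111, "y": 0.075, "z": 0, "ax": 0, "ay": 0, "az": 31}, {"x": 0.111, "y": 0.075, "z": 0, "ax": 0, "ay": 0, "az": 31}, {"x": 0.111, "y": 0.075, "z": 0, "ax": 0, "ay": 0, "az": 31}, {"x": 0.111, "y": 0.075, "z": 0, "ax": 0, "ay": 0, "az": 31}]'

```text
time_s: 34.45
position: [0.4832, 0.1665, 0.2284]
tool_rot: [0.824, -3.029, -0.001]
wrist_force: [0.4, -0.2, -0.4]
finger_gap: 0.0853
```

```bash
python3 w.py w14.png; python3 top.py
```

```text
[0.4834 0.1667 0.2286] 347.64621314206016
blue 2462 [324. 189.] ztop 0.1107 mean [0.4839 0.1687] circ 0.4845 0.169 0.025
shift [-0.0027  0.0013  0.1963] tool y ang 120.41
orange 1234 [ 76. 275.] ztop 0.0548 mean [ 0.7279 -0.0191] circ 0.7176 -0.0053 0.0376
shift [-0.1156 -0.2672  0.2516] tool y ang 120.41
100 217 [0.485 0.167] 207.3
5 172 [0.726 0.199] 347.8
```

View pics/w14.png

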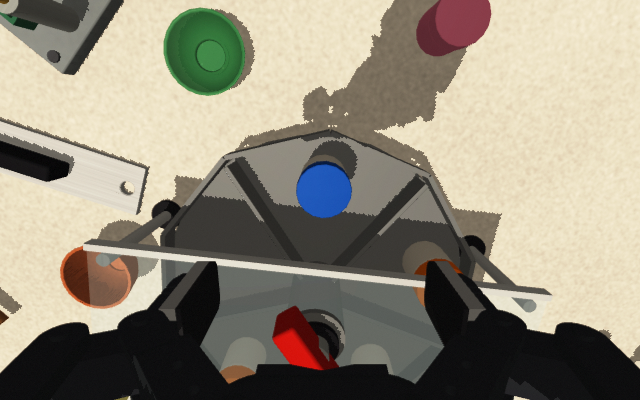

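Blue jar in the front bay at (324,189), orange jars around the hub at (240,365), (370,360) and (430,270). Pick the blue.

Request:
servo_tool --targets '[{"x": -0.002, "y": 0.001, "z": 0.035, "ax": 0, "ay": 0, "az": 0}, {"x": -0.002, "y": 0.001, "z": 0.075, "ax": 0, "ay": 0, "az": 0}, {"x": -0.002, "y": 0.001, "z": 0.115, "ax": 0, "ay": 0, "az": 0}, {"x": -0.002, "y": 0.001, "z": 0.15, "ax": 0, "ay": 0, "az": 0}, {"x": -0.002, "y": 0.001, "z": 0.18, "ax": 0, "ay": 0, "az": 0}, {"x": -0.002, "y": 0.001, "z": 0.196, "ax": 0, "ay": 0, "az": 0}, {"x": -0.002, "y": 0.001, "z": 0.196, "ax": 0, "ay": 0, "az": 0}, {"x": -0.002, "y": 0.001, "z": 0.196, "ax": 0, "ay": 0, "az": 0}]'

```text
time_s: 35.22
position: [0.4834, 0.1685, 0.0314]
tool_rot: [0.823, -3.025, -0.001]
wrist_force: [1.0, -0.1, 0.3]
finger_gap: 0.0852
```

Request:
servo_tool --targets '[{"x": 0, "y": 0, "z": 0, "ax": 0, "ay": 0, "az": 0}, {"x": 0, "y": 0, "z": 0, "ax": 0, "ay": 0, "az": 0}, {"x": 0, "y": 0, "z": 0, "ax": 0, "ay": 0, "az": 0}, {"x": 0, "y": 0, "z": 0, "ax": 0, "ay": 0, "az": 0}, {"x": 0, "y": 0, "z": 0, "ax": 0, "ay": 0, "az": 0}, {"x": 0, "y": 0, "z": -0.03, "ax": 0, "ay": 0, "az": 0}, {"x": 0, "y": 0, "z": -0.07, "ax": 0, "ay": 0, "az": 0}, {"x": 0, "y": 0, "z": -0.11, "ax": 0, "ay": 0, "az": 0}, {"x": 0, "y": 0, "z": -0.135, "ax": 0, "ay": 0, "az": 0}, {"x": 0, "y": 0, "z": -0.135, "ax": 0, "ay": 0, "az": 0}]' --gripper -1 --squeeze 60

```text
time_s: 36.05
position: [0.488, 0.1694, 0.1738]
tool_rot: [-0.823, 3.025, -0.0]
wrist_force: [0.5, 0.4, -0.7]
finger_gap: 0.0489
```

```bash
python3 -c "
from h import *
s=env.sense(); print(s['finger_gap'],s['position']); rel((.4451,-.3031,.17))"
```

```text
0.04894818211017566 [0.48798821 0.16939134 0.17379472]
shift [ 0.2764 -0.3856  0.0028] tool y ang 120.45
```

Request:
servo_tool --targets '[{"x": 0.013, "y": -0.018, "z": 0, "ax": 0, "ay": 0, "az": -3}, {"x": 0.034, "y": -0.047, "z": 0, "ax": 0, "ay": 0, "az": -7}, {"x": 0.057, "y": -0.08, "z": 0, "ax": 0, "ay": 0, "az": -12}, {"x": 0.08, "y": -0.112, "z": 0, "ax": 0, "ay": 0, "az": -17}, {"x": 0.103, "y": -0.144, "z": 0, "ax": 0, "ay": 0, "az": -22}, {"x": 0.126, "y": -0.176, "z": 0, "ax": 0, "ay": 0, "az": -27}, {"x": 0.149, "y": -0.208, "z": 0, "ax": 0, "ay": 0, "az": -32}, {"x": 0.172, "y": -0.24, "z": 0, "ax": 0, "ay": 0, "az": -36}, {"x": 0.195, "y": -0.272, "z": 0, "ax": 0, "ay": 0, "az": -40}, {"x": 0.218, "y": -0.304, "z": 0, "ax": 0, "ay": 0, "az": -44}, {"x": 0.241, "y": -0.336, "z": 0, "ax": 0, "ay": 0, "az": -47}, {"x": 0.26, "y": -0.363, "z": 0, "ax": 0, "ay": 0, "az": -48.2}]'

```text
time_s: 37.05
position: [0.4463, -0.2775, 0.171]
tool_rot: [-1.989, 2.426, -0.001]
wrist_force: [1.6, 1.0, -1.2]
finger_gap: 0.0488
```

Request:
servo_tool --targets '[{"x": 0.01, "y": 0, "z": 0, "ax": 0, "ay": 0, "az": 0}, {"x": 0.02, "y": -0.004, "z": 0, "ax": 0, "ay": 0, "az": 0}, {"x": 0.02, "y": -0.004, "z": 0, "ax": 0, "ay": 0, "az": 0}, {"x": 0.02, "y": -0.004, "z": 0, "ax": 0, "ay": 0, "az": 0}]'

```text
time_s: 37.38
position: [0.4462, -0.2967, 0.1701]
tool_rot: [-1.989, 2.425, 0.003]
wrist_force: [0.1, 0.4, -2.4]
finger_gap: 0.049
```

```bash
python3 -c "
from h import *
print(pose()[0]); held((.4451,-.3031),.0150,(100,120,40),(125,255,255)); print(env.sense()['finger_gap'])"
```

```text
[ 0.44618683 -0.29674461  0.17014607]
held off 0.0011 0.0006 r 0.0252 ztop -0.0763
shift [ 0.0066 -0.0003  0.1555] tool y ang 168.76
[ 0.0032  0.0043 -1.    ]
0.04894276999791528
```

Request:
servo_tool --targets '[{"x": 0.0065, "y": 0, "z": 0.02, "ax": 0, "ay": 0, "az": 0}, {"x": 0.0065, "y": 0, "z": 0.06, "ax": 0, "ay": 0, "az": 0}, {"x": 0.0065, "y": 0, "z": 0.095, "ax": 0, "ay": 0, "az": 0}, {"x": 0.0065, "y": 0, "z": 0.112, "ax": 0, "ay": 0, "az": 0}, {"x": 0.0065, "y": 0, "z": 0.122, "ax": 0, "ay": 0, "az": 0}, {"x": 0.0065, "y": 0, "z": 0.132, "ax": 0, "ay": 0, "az": 0}, {"x": 0.0065, "y": 0, "z": 0.142, "ax": 0, "ay": 0, "az": 0}, {"x": 0.0065, "y": 0, "z": 0.15, "ax": 0, "ay": 0, "az": 0}, {"x": 0.0065, "y": 0, "z": 0.155, "ax": 0, "ay": 0, "az": 0}, {"x": 0.0065, "y": 0, "z": 0.155, "ax": 0, "ay": 0, "az": 0}]'

```text
time_s: 38.27
position: [0.4455, -0.3017, 0.015]
tool_rot: [-1.99, 2.424, 0.003]
wrist_force: [-0.1, 0.0, -1.3]
finger_gap: 0.0487
```

```bash
python3 w.py w15.png | grep -A1 blue; python3 -c "
from h import *
print(env.sense()['wrist_force'])
d=shot('top')
r=env.outline_of(d,'keeper')[0]; v,u=np.nonzero(r['region']); Q=np.array([atz(d,a,b,.008)[:2] for a,b in zip(u,v)]).astype(np.float32); print(r['score'],cv2.minAreaRect(Q)); rel((.634,-.154,.2))"
```

```text
blue 15281 [322. 302.] ztop 0.0917 mean [ 0.4443 -0.3047] circ 0.4448 -0.3025 0.0252
shift [0.0006 0.0009 0.0025] tool y ang 168.76
[ 0.1587983  -0.1727007  -0.88695659]
0.65 ((0.6463283896446228, -0.12809811532497406), (0.06529594957828522, 0.25854188203811646), 10.783143997192383)
shift [-0.1831 -0.1559 -0.1822] tool y ang 168.75
```

Request:
servo_tool --targets '[{"x": 0, "y": 0, "z": 0, "ax": 0, "ay": 0, "az": 0}, {"x": 0, "y": 0, "z": 0, "ax": 0, "ay": 0, "az": 0}, {"x": 0, "y": 0, "z": 0, "ax": 0, "ay": 0, "az": 0}, {"x": 0, "y": 0, "z": 0, "ax": 0, "ay": 0, "az": 0}, {"x": 0, "y": 0, "z": -0.02, "ax": 0, "ay": 0, "az": 0}, {"x": 0, "y": 0, "z": -0.05, "ax": 0, "ay": 0, "az": 0}, {"x": 0, "y": 0, "z": -0.09, "ax": 0, "ay": 0, "az": 0}, {"x": 0, "y": 0, "z": -0.13, "ax": 0, "ay": 0, "az": 0}, {"x": 0, "y": 0, "z": -0.17, "ax": 0, "ay": 0, "az": 0}, {"x": 0, "y": 0, "z": -0.18, "ax": 0, "ay": 0, "az": 0}, {"x": 0, "y": 0, "z": -0.18, "ax": 0, "ay": 0, "az": 0}]' --gripper 1

```text
time_s: 39.33
position: [0.4478, -0.3053, 0.2024]
tool_rot: [-1.988, 2.423, -0.017]
wrist_force: [0.2, -0.1, -1.3]
finger_gap: 0.0857
```

Request:
servo_tool --targets '[{"x": -0.03, "y": -0.024, "z": 0, "ax": 0, "ay": 0, "az": -4}, {"x": -0.06, "y": -0.047, "z": 0, "ax": 0, "ay": 0, "az": -8}, {"x": -0.09, "y": -0.07, "z": 0, "ax": 0, "ay": 0, "az": -12}, {"x": -0.12, "y": -0.094, "z": 0, "ax": 0, "ay": 0, "az": -16}, {"x": -0.15, "y": -0.117, "z": 0, "ax": 0, "ay": 0, "az": -20}, {"x": -0.18, "y": -0.14, "z": 0, "ax": 0, "ay": 0, "az": -22}, {"x": -0.205, "y": -0.16, "z": 0, "ax": 0, "ay": 0, "az": -22}, {"x": -0.205, "y": -0.16, "z": 0, "ax": 0, "ay": 0, "az": -22}, {"x": -0.205, "y": -0.16, "z": 0, "ax": 0, "ay": 0, "az": -22}, {"x": -0.205, "y": -0.16, "z": 0, "ax": 0, "ay": 0, "az": -22}]'

```text
time_s: 40.17
position: [0.6439, -0.1354, 0.2022]
tool_rot: [-2.418, 2.001, -0.015]
wrist_force: [0.1, 0.1, 0.2]
finger_gap: 0.0857
```

```bash
cat > kp.py <<'E'
from h import *
import sys
d=shot("wrist"); save(d,sys.argv[1]); p,R=pose(); print(p.round(4),env.sense()["time_s"])
P,C=cloud(d); T=P[(abs(P[:,2]-.042)<.005)&(C.max(1)<60)&(np.hypot(P[:,0]-p[0],P[:,1]-p[1])<.09)]
c,s,a=cv2.minAreaRect(T[:,:2].astype(np.float32)); w,V=np.linalg.eigh(np.cov(T[:,:2].T)); print(len(T),"handle",np.round(c,4),np.round(s,4),round(a,2),"pca",np.degrees(np.arctan2(V[1,1],V[0,1])).round(2),T[:,2].mean())
rel((*c,-.037))
E
python3 kp.py w16.png; python3 top.py
```

```text
[ 0.6437 -0.136   0.2031] 40.2167
1454 handle [ 0.6424 -0.1318] [0.0166 0.0886] 11.16 pca 101.09 0.04176116130868352
shift [-0.0058  0.0028  0.2401] tool y ang -169.3
5 170 [0.726 0.199] 348.1
5 180 [0.657 0.336] 62.4
5 108 [0.518 0.319] 131.2
```

View pics/w16.png

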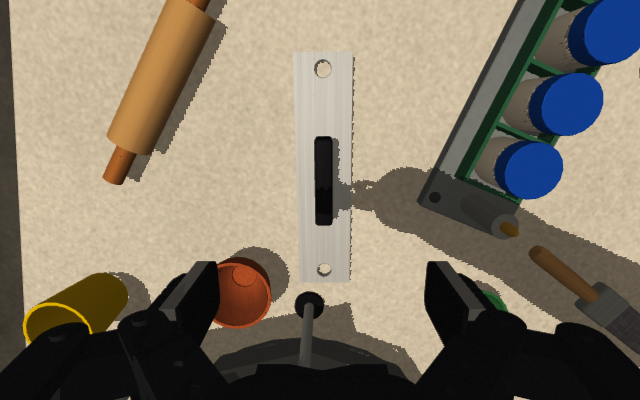

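The keeper was knocked about 27 mm. It now lies with its handle at (323,180) and holes at (323,69) and (324,269). The cradle holds three blue lids at right.

Request:
servo_tool --targets '[{"x": -0.006, "y": 0.003, "z": 0.03, "ax": 0, "ay": 0, "az": -0.4}, {"x": -0.006, "y": 0.003, "z": 0.07, "ax": 0, "ay": 0, "az": -0.4}, {"x": -0.006, "y": 0.003, "z": 0.11, "ax": 0, "ay": 0, "az": -0.4}, {"x": -0.006, "y": 0.003, "z": 0.14, "ax": 0, "ay": 0, "az": -0.4}, {"x": -0.006, "y": 0.003, "z": 0.15, "ax": 0, "ay": 0, "az": -0.4}, {"x": -0.006, "y": 0.003, "z": 0.15, "ax": 0, "ay": 0, "az": -0.4}, {"x": -0.006, "y": 0.003, "z": 0.15, "ax": 0, "ay": 0, "az": -0.4}]'

```text
time_s: 40.85
position: [0.6412, -0.1325, 0.0548]
tool_rot: [-2.421, 1.996, -0.019]
wrist_force: [-0.1, 0.6, 0.8]
finger_gap: 0.0856
```

```bash
sed -i 's/-.037/-.033/' kp.py; python3 kp.py w17.png; python3 -c "
from h import *
print(pose()[1].round(4))"
```

```text
[ 0.6427 -0.1327  0.0566] 40.9
4154 handle [ 0.6424 -0.1316] [0.0178 0.0889] 11.51 pca 101.33 0.04169398262688135
shift [-0.002   0.0013  0.0896] tool y ang -168.98
[[ 0.191  -0.9815  0.0154]
 [-0.9816 -0.1911 -0.0053]
 [ 0.0081 -0.0141 -0.9999]]
```

Request:
servo_tool --targets '[{"x": -0.002, "y": 0.001, "z": 0.02, "ax": -0.8, "ay": -0.45, "az": 0}, {"x": -0.002, "y": 0.001, "z": 0.045, "ax": -0.8, "ay": -0.45, "az": 0}, {"x": -0.002, "y": 0.001, "z": 0.07, "ax": -0.8, "ay": -0.45, "az": 0}, {"x": -0.002, "y": 0.001, "z": 0.085, "ax": -0.8, "ay": -0.45, "az": 0}, {"x": -0.002, "y": 0.001, "z": 0.09, "ax": -0.8, "ay": -0.45, "az": 0}, {"x": -0.002, "y": 0.001, "z": 0.09, "ax": -0.8, "ay": -0.45, "az": 0}, {"x": -0.002, "y": 0.001, "z": 0.09, "ax": -0.8, "ay": -0.45, "az": 0}]'

```text
time_s: 41.48
position: [0.6441, -0.1319, -0.0319]
tool_rot: [-2.424, 1.998, -0.004]
wrist_force: [0.5, -0.1, 0.2]
finger_gap: 0.0857
```

Request:
servo_tool --targets '[{"x": 0, "y": 0, "z": 0, "ax": 0, "ay": 0, "az": 0}, {"x": 0, "y": 0, "z": 0, "ax": 0, "ay": 0, "az": 0}, {"x": 0, "y": 0, "z": 0, "ax": 0, "ay": 0, "az": 0}, {"x": 0, "y": 0, "z": 0, "ax": 0, "ay": 0, "az": 0}, {"x": 0, "y": 0, "z": 0, "ax": 0, "ay": 0, "az": 0}, {"x": 0, "y": 0, "z": 0, "ax": 0, "ay": 0, "az": 0}, {"x": 0, "y": 0, "z": 0, "ax": 0, "ay": 0, "az": 0}, {"x": 0, "y": 0, "z": 0, "ax": 0, "ay": 0, "az": 0}]' --gripper -1 --squeeze 100

```text
time_s: 42.15
position: [0.6442, -0.1323, -0.0306]
tool_rot: [-2.424, 1.998, -0.006]
wrist_force: [-1.8, -0.9, 6.4]
finger_gap: 0.0167
```

```bash
python3 -c "
from h import *
s=env.sense(); print(s['finger_gap'],s['position'],s['wrist_force'],np.degrees(s['joint_pos']).round());print(pose()[1].round(4)); rel((.4573,-.2444,.14))"
```

```text
0.016663768942811023 [ 0.64420721 -0.1323151  -0.0306355 ] [-1.78750934 -0.85089463  6.39931852] [ -17.   26.    7.   71.   -0. -118.]
[[ 0.1909 -0.9816  0.003 ]
 [-0.9816 -0.1909 -0.002 ]
 [ 0.0025 -0.0025 -1.    ]]
shift [ 0.0748  0.2044 -0.171 ] tool y ang -169.0
```

Request:
servo_tool --targets '[{"x": 0, "y": 0, "z": -0.015, "ax": 0, "ay": 0, "az": 0}, {"x": 0.003, "y": 0, "z": -0.035, "ax": 0, "ay": 0, "az": 0}, {"x": 0.015, "y": 0, "z": -0.06, "ax": 0, "ay": 0, "az": 0}, {"x": 0.03, "y": 0.005, "z": -0.085, "ax": 0, "ay": 0, "az": 0}, {"x": 0.04, "y": 0.015, "z": -0.11, "ax": 0, "ay": 0, "az": 2}, {"x": 0.045, "y": 0.035, "z": -0.13, "ax": 0, "ay": 0, "az": 5}, {"x": 0.05, "y": 0.06, "z": -0.145, "ax": 0, "ay": 0, "az": 8}, {"x": 0.055, "y": 0.09, "z": -0.15, "ax": 0, "ay": 0, "az": 11}, {"x": 0.06, "y": 0.12, "z": -0.15, "ax": 0, "ay": 0, "az": 14}, {"x": 0.065, "y": 0.15, "z": -0.15, "ax": 0, "ay": 0, "az": 17}, {"x": 0.07, "y": 0.18, "z": -0.15, "ax": 0, "ay": 0, "az": 20}, {"x": 0.074, "y": 0.2, "z": -0.15, "ax": 0, "ay": 0, "az": 22.7}]'

```text
time_s: 43.15
position: [0.4584, -0.2427, 0.1175]
tool_rot: [1.979, -2.439, 0.0]
wrist_force: [0.0, -0.4, -2.8]
finger_gap: 0.0167
```

Request:
servo_tool --targets '[{"x": 0, "y": 0, "z": 0, "ax": 0, "ay": 0, "az": 0}, {"x": 0, "y": 0, "z": 0, "ax": 0, "ay": 0, "az": 0}, {"x": 0, "y": 0, "z": 0, "ax": 0, "ay": 0, "az": 0}]'

```text
time_s: 43.4
position: [0.4584, -0.2423, 0.1166]
tool_rot: [-1.98, 2.439, 0.001]
wrist_force: [-0.5, -0.1, -2.8]
finger_gap: 0.0171
```

```bash
python3 kp.py w18.png; python3 -c "
from h import *
s=env.sense(); print(s['finger_gap'],s['wrist_force'],s['moment']);p,R=pose();print(R.round(4)); rel((.4573,-.2444,.12))
d=shot('wrist'); P,C=cloud(d); L=(P-p)@R
# plate top: bright points near tool z = -.0306-.. 
m=(abs(L[:,1])<.032)&(L[:,2]>-.045)&(L[:,2]<-.02)&(C.min(1)>70)&(C.max(1).astype(int)-C.min(1)<30)
Q=P[m]; A=np.c_[Q[:,:2],np.ones(len(Q))]; k=np.linalg.lstsq(A,Q[:,2],rcond=None)[0]; print(len(Q),'plate plane slopes',k, 'z',Q[:,2].mean(), 'local ext',L[m].min(0).round(4),L[m].max(0).round(4))
"
```

```text
[ 0.4589 -0.2423  0.1168] 43.45
0 handle [0. 0.] [0. 0.] 0.0 pca nan nan
shift [-0.1429  0.4988  0.15  ] tool y ang 168.16
0.01663999186838417 [ 0.56665192 -0.08579294 -2.89537058] [-0.04243561 -0.00735447  0.04277798]
[[-2.052e-01 -9.787e-01 -2.000e-04]
 [-9.787e-01  2.052e-01  3.000e-04]
 [-3.000e-04  3.000e-04 -1.000e+00]]
shift [ 0.0024  0.0011 -0.0032] tool y ang 168.16
34087 plate plane slopes [-0.00136852  0.00157515  0.15644131] z 0.15535191268381268 local ext [-0.053  -0.0298 -0.0443] [ 0.1081  0.0308 -0.0357]
  avg = a.mean(axis, **keepdims_kw)
  ret = um.true_divide(
kp.py:5: RuntimeWarning: Degrees of freedom <= 0 for slice
  c,s,a=cv2.minAreaRect(T[:,:2].astype(np.float32)); w,V=np.linalg.eigh(np.cov(T[:,:2].T)); print(len(T),"handle",np.round(c,4),np.round(s,4),round(a,2),"pca",np.degrees(np.arctan2(V[1,1],V[0,1])).round(2),T[:,2].mean())
  c *= np.true_divide(1, fact)
  c *= np.true_divide(1, fact)
kp.py:5: RuntimeWarning: Mean of empty slice.
  c,s,a=cv2.minAreaRect(T[:,:2].astype(np.float32)); w,V=np.linalg.eigh(np.cov(T[:,:2].T)); print(len(T),"handle",np.round(c,4),np.round(s,4),round(a,2),"pca",np.degrees(np.arctan2(V[1,1],V[0,1])).round(2),T[:,2].mean())
  ret = ret.dtype.type(ret / rcount)
```

View pics/w18.png

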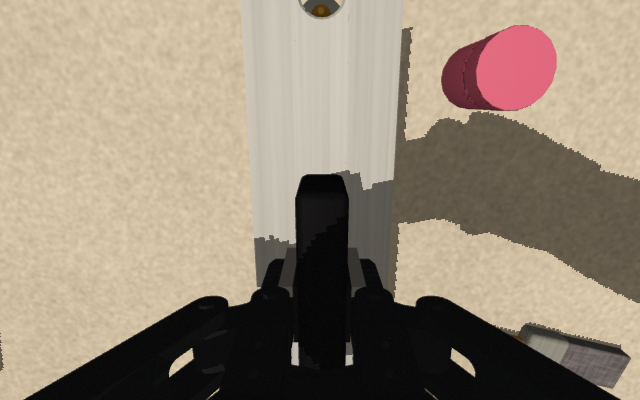

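Run:
```python
from h import *
d=shot("wrist"); p,R=pose(); P,C=cloud(d); L=(P-p)@R
im=cv2.cvtColor(d["frame"],cv2.COLOR_RGB2HSV); m=cv2.inRange(im,(8,100,50),(30,255,255)); m[40:]=0; m[:,:280]=0; m[:,360:]=0
v,u=np.nonzero(m); z=d["range_z"][v,u]; print(len(u),u.min(),u.max(),v.min(),v.max(),"z range pts")
Q,_=cloud(d,m>0); print("brass",Q.mean(0).round(4),Q.min(0).round(4),Q.max(0).round(4)); T=Q[Q[:,2]>Q[:,2].max()-.004]; print("tip",T.mean(0).round(4)); print("pred pin",[.4345,-.3540],"tip at z.113:",atz(d,u.mean(),v.mean(),.113).round(4))
h=(C.max(1)<60)&(abs(L[:,1])<.012)&(L[:,2]<-.066)&(L[:,2]>-.08)&(L[:,0]>0.02); H=L[h]; print("handle front x",np.percentile(H[:,0],[98,99.5]).round(4),"y",np.percentile(H[H[:,0]>.03][:,1],[1,99]).round(4),"z",H[:,2].mean().round(4))
g=(abs(L[:,2]+.0386)<.004)&(C.min(1)>90); e=L[g&(L[:,0]>.06)]; print("plate y edges",np.percentile(e[:,1],[.5,99.5]).round(4))
# hole lower rim row
f=d["frame"].astype(int).min(2); print([ (r,int(f[r,321])) for r in range(8,26,2)])
for r in (18,20): X=atz(d,321,r,p[2]+.0386); print("rim",((X-p)@R).round(4))
```

```text
195 313 331 4 16 z range pts
brass [ 0.4349 -0.3544  0.1111] [ 0.4302 -0.3609  0.0945] [ 0.4394 -0.3514  0.1155]
tip [ 0.435  -0.3536  0.1134]
pred pin [0.4345, -0.354] tip at z.113: [ 0.435 -0.354  0.113]
handle front x [0.0437 0.0438] y [-0.008   0.0092] z -0.072
plate y edges [-0.0292  0.0302]
[(8, 22), (10, 23), (12, 23), (14, 18), (16, 14), (18, 133), (20, 183), (22, 184), (24, 185)]
rim [ 0.1018  0.0004 -0.0386]
rim [ 0.1011  0.0004 -0.0386]
```

Level plate, pin tip seen through the front hole at (321,10), matching the computed seat to 0.5 mm. Lower it.

Request:
servo_tool --targets '[{"x": 0.0035, "y": 0.0005, "z": 0, "ax": 0, "ay": 0, "az": 0}, {"x": 0.0035, "y": 0.0005, "z": 0.01, "ax": 0, "ay": 0, "az": 0}, {"x": 0.0035, "y": 0.0005, "z": 0.02, "ax": 0, "ay": 0, "az": 0}, {"x": 0.0035, "y": 0.0005, "z": 0.028, "ax": 0, "ay": 0, "az": 0}, {"x": 0.0035, "y": 0.0005, "z": 0.034, "ax": 0, "ay": 0, "az": 0}, {"x": 0.0035, "y": 0.0005, "z": 0.039, "ax": 0, "ay": 0, "az": 0}, {"x": 0.0035, "y": 0.0005, "z": 0.043, "ax": 0, "ay": 0, "az": 0}, {"x": 0.0035, "y": 0.0005, "z": 0.047, "ax": 0, "ay": 0, "az": 0}, {"x": 0.0035, "y": 0.0005, "z": 0.05, "ax": 0, "ay": 0, "az": 0}, {"x": 0.0035, "y": 0.0005, "z": 0.052, "ax": 0, "ay": 0, "az": 0}, {"x": 0.0035, "y": 0.0005, "z": 0.052, "ax": 0, "ay": 0, "az": 0}, {"x": 0.0035, "y": 0.0005, "z": 0.052, "ax": 0, "ay": 0, "az": 0}]'

```text
time_s: 44.55
position: [0.4581, -0.2457, 0.0652]
tool_rot: [1.981, -2.438, 0.0]
wrist_force: [-0.6, 0.4, -3.0]
finger_gap: 0.0167
```

```bash
cat > pl.py <<'E'
from h import *
s=env.sense(); print(s['time_s'],s['position'].round(4) if hasattr(s['position'],'round') else s['position'],s['finger_gap'],np.round(s['wrist_force'],2))
d=shot("wrist"); p,R=pose(); P,C=cloud(d); L=(P-p)@R; m=(abs(L[:,1])<.028)&(L[:,0]>.05)&(L[:,0]<.12)&(abs(P[:,2]-.105)<.02)&(C.min(1)>80)
Q=P[m]; k=np.linalg.lstsq(np.c_[Q[:,:2]-Q[:,:2].mean(0),np.ones(len(Q))],Q[:,2],rcond=None)[0]; print("plate top z",k[2].round(4),"slopes",k[:2].round(4),len(Q)); save(d,"w19.png")
E
python3 pl.py
```

```text
44.55 [ 0.4581 -0.2457  0.0652] 0.01674763149786441 [-0.57  0.43 -3.03]
plate top z 0.1038 slopes [0.    0.007] 22199
```

Request:
servo_tool --targets '[{"x": 0, "y": 0, "z": 0.0008, "ax": 0, "ay": 0, "az": 0}, {"x": 0, "y": 0, "z": 0.0015, "ax": 0, "ay": 0, "az": 0}, {"x": 0, "y": 0, "z": 0.0015, "ax": 0, "ay": 0, "az": 0}, {"x": 0, "y": 0, "z": 0.0015, "ax": 0, "ay": 0, "az": 0}]'

```text
time_s: 44.93
position: [0.4582, -0.2458, 0.064]
tool_rot: [-1.981, 2.438, -0.001]
wrist_force: [1.0, 0.5, -3.9]
finger_gap: 0.0169
```

Request:
servo_tool --targets '[{"x": 0, "y": 0, "z": 0, "ax": 0, "ay": 0, "az": 0}, {"x": 0, "y": 0, "z": 0, "ax": 0, "ay": 0, "az": 0}, {"x": 0, "y": 0, "z": 0, "ax": 0, "ay": 0, "az": 0}, {"x": 0, "y": 0, "z": 0, "ax": 0, "ay": 0, "az": 0}, {"x": 0, "y": 0, "z": 0, "ax": 0, "ay": 0, "az": 0}, {"x": 0, "y": 0, "z": -0.015, "ax": 0, "ay": 0, "az": 0}, {"x": 0, "y": 0, "z": -0.04, "ax": 0, "ay": 0, "az": 0}, {"x": 0, "y": 0, "z": -0.08, "ax": 0, "ay": 0, "az": 0}, {"x": 0, "y": 0, "z": -0.12, "ax": 0, "ay": 0, "az": 0}, {"x": 0, "y": 0, "z": -0.14, "ax": 0, "ay": 0, "az": 0}, {"x": 0, "y": 0, "z": -0.14, "ax": 0, "ay": 0, "az": 0}, {"x": 0, "y": 0, "z": -0.14, "ax": 0, "ay": 0, "az": 0}]' --gripper 1

```text
time_s: 45.93
position: [0.4594, -0.2466, 0.2062]
tool_rot: [-1.98, 2.437, -0.008]
wrist_force: [0.1, 0.2, 0.5]
finger_gap: 0.0854
```

```bash
python3 - <<'E'
from h import *
d=shot("wrist"); p,R=pose(); P,C=cloud(d); L=(P-p)@R; save(d,"w20.png"); print(p,env.sense()["time_s"])
m=(abs(L[:,1])<.035)&(abs(P[:,2]-.102)<.006)&(C.min(1)>60)&(np.hypot(P[:,0]-.457,P[:,1]+.244)<.14)
Q=P[m]; k=np.linalg.lstsq(np.c_[Q[:,:2]-Q[:,:2].mean(0),np.ones(len(Q))],Q[:,2],rcond=None)[0]; print("plate top z",k[2].round(4),"slopes",k[:2].round(4),len(Q),"rect",cv2.minAreaRect(Q[:,:2].astype(np.float32)))
h=P[(C.max(1)<70)&(abs(P[:,2]-.136)<.004)&(np.hypot(P[:,0]-.457,P[:,1]+.244)<.06)]; print("handle",cv2.minAreaRect(h[:,:2].astype(np.float32)),len(h))
E
python3 top.py
python3 - <<'E'
import sys; sys.path.insert(0,".")
from h import *
d=shot("scene"); cv2.imwrite("pics/s3.png",cv2.resize(d["frame"][120:320,150:500],None,fx=2.2,fy=2.2)[:,:,::-1])
E
```

```text
[ 0.45840031 -0.24587487  0.20410434] 45.9833
plate top z 0.102 slopes [-0.001 -0.001] 17830 rect ((0.4580566883087158, -0.2440079152584076), (0.25664758682250977, 0.060211461037397385), 78.29719543457031)
handle ((0.4580302834510803, -0.24489322304725647), (0.08915691077709198, 0.017586084082722664), 78.7743148803711) 2649
5 169 [0.726 0.199] 348.2
5 181 [0.657 0.336] 62.4
5 108 [0.518 0.319] 131.2
5 21 [0.492 0.307] 142.8
```

View pics/w20.png

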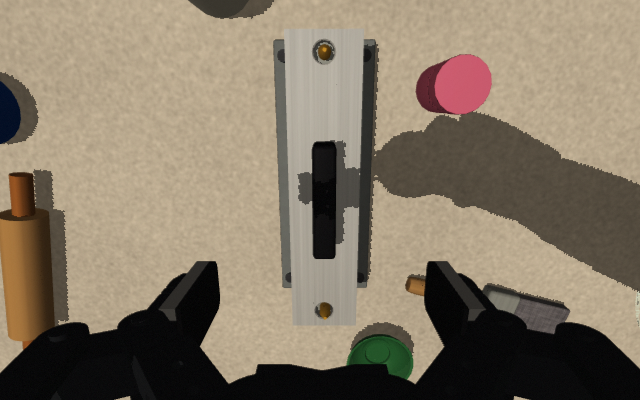

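View pics/s3.png

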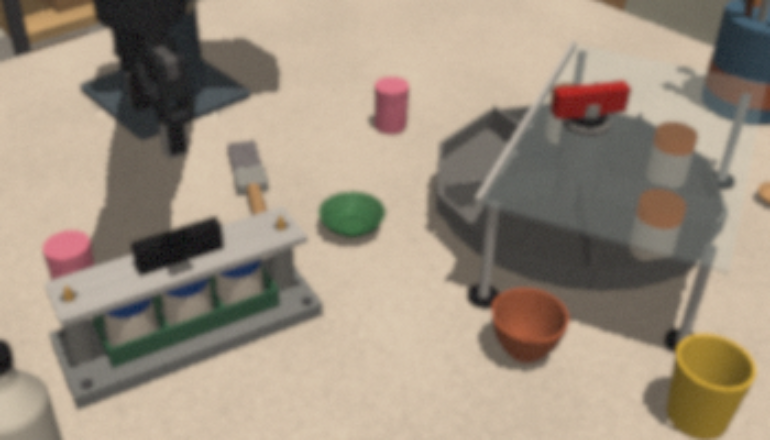

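The plate is flush: its top is at 0.102 m with slopes ≤ 0.001, and both pins show through their holes at (324,50) and (324,310). Three blue jars stand under it. Oranges stand in the carousel at (673,150) and (660,225), with the third behind the bar at (555,125).

```bash
python3 -c "
from workcell import env
print(env.hand_in())"
```

```text
the job is handed in; nothing more can be done
None
```

I finished the reload and handed the job in at about 46 s of the 210 s allowed. All three blue-lidded jars stand in the cradle, both orange ones are back in the carousel beside the third, and the keeper is seated. No verdict came back, so this rests on my own checks.

**Last checks**
- **Keeper:** its top measured 0.102 m, which is the seated height, with tilt of 0.001 or less. It sits within about 1 mm of the computed seat, at 78.3° against the cradle's 78.25°, and both pins show through the holes.
- **Blue jars:** two lid tops measured 0.091 m just before release or after it, as expected for a jar on the pocket floor; pocket3's was 0.0917 m just before release. I did not re-measure any of them after the plate went on, but all three look upright in the final picture.
- **Orange jars:** the final top image shows them in separate bays at 62°, 131° and 348°. The one at 131° is partly hidden by the cover edge, so its position is less sure.

**What went wrong or disagreed**
- **First grip:** it closed above the lid and touched nothing, because the fingertips sit about 45 mm behind the reported TCP. I used that offset for every grip afterwards.
- **Keeper knocked:** it had moved about 27 mm before I reached it, so I measured it again before gripping.
- **Top camera:** its positions were off by 3–4 mm from the wrist camera, so I corrected for that.

I went near none of the bystanders; the pot, dish and bottle look undisturbed in the final pictures, but I did not measure them.

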